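# Check a loaded gap with a feeler blade

### The arm

A 6-joint arm with a two-finger parallel gripper is mounted at the origin on the work surface. World frame = base frame: x ahead of the robot, y to its left, z up, the work surface at z = 0. Lengths are in m, angles in degrees, forces in N, time in s.
With the tool pointing down it reaches from about 0.3 to 0.75 m from the base axis. Payload 8.5 kg.
Tool frame: the origin (TCP) lies at the very end of the fingers, on their centre line; the grasp point (between the pads) lies grasp_offset behind it (grasp_offset is the distance from the TCP to the grasp point, in m); x points along the fingers, z is the direction in which the jaws open and shut, and the axes are right-handed (so a half turn about x gives the same grasp; the last joint's range is limited). The gripper opens to 85 mm and grips with 20 to 120 N. Pads are 22 mm wide; open, the fingers measure 114 mm over their backs; the gripper's body (76 mm by 85 mm) begins 54 mm behind the grasp point. The pads swing forward as they close: fully open they stand 13 mm farther back than shut.
Start: joints at [60.029, 21.807, 74.336, -0, 83.858, -12.336], TCP at [0.167, 0.524, 0.231] pointing down, gripper open.
Joint ranges: [-178.18, 178.18], [-50.72, 133.34], [12.68, 142.11], [-81.47, 261.47], [9.98, 163.14], [-165.26, 165.26]. Speed limits (degrees/s): [136.94, 136.94, 180, 180, 180, 180].

### API

Orientations are given as a 3x3 rotation matrix whose columns are the frame's x, y, z axes.
In Python, from rig import observe, get_image, close_job, recognise, grasp_offset gives the robot as it stands.
- The arm moves only by the tool drive_tool, never from a script. Its argument "targets" is a list that holds one entry, the list of rows, each a list of 7 numbers: the shift along the tool's x, y, z in units of 50 mm (1.0 is 50 mm), then the turn, a rotation vector about the tool's x, y, z in rad, then the opening, from -1 (shut) to 1 (fully open), so that 0 is half open. A call has 1 to 5 rows; each row shifts and turns the commanded pose from where the row before left it, along the tool's axes as they then stand; what a row does not reach is not made up. A row lasts 1/10 s, in which the tool goes at most 50 mm and 8.59 degrees, less where a joint would pass 70% of its speed; a pose out of reach is approached as far as the arm can. A call is refused whole if a number of a shift passes 1 or a number of a turn 0.15, either way. A call with a gripper value outside its range is refused whole. The fingers move at their own pace and stop on an object; "force" is the grip in N (left out, the last holds). Time passes only in rows, so rows that do not move let the fingers close. It gives the time, the measured TCP pose, the force and the opening at its end, in the units of the state.
- observe(): the state, without advancing time (a new reading comes with each control period).
- get_image(name): name is "side" or "top"; returns a dict with "image" (384x512x3 uint8, red, green, blue), "fx", "fy", "cx", "cy" (pixels), "k1" (the pictures are not rectified: a ray, as slopes to the right and down, at radius r is drawn at 1 + k1 r^2 times it, then the intrinsics apply), "rvec" (rotation vector, rad) and "tvec" (3), from world to camera coordinates, as OpenCV has them. Camera axes: x right, y down, z forward; pixel columns grow to the right and rows downward; lengths in m; the calibration is good to about 2 mm. A picture is of the moment at which its call begins. There is no depth.
- close_job(): hands the job in, once; it reports no verdict.
Trained networks look in a picture, given as the dict that the camera call returned (one of the last four; its "shot" number tells which), for a name from the list of things; names that differ only in an ending like _2 or _b are one class to them, and where a whole thing is asked for, a point or a joint stands for the part that bears it (a point fixed in the world has none). Each returns a list of dicts, best first, with "p" (0 to 1); they miss things now and then, are a little off and sometimes report something else, mostly with a low value. They report only what shows in the picture. A call takes as long as a camera call. They do not tell look-alikes from the thing itself.
- recognise(label, picture): "at" ([column, row] as shares, 0 to 1, of the picture: columns of its width, rows of its height, amid what is visible of it).
The state is a dict: "time_s": time; "q": joint angles; "qvel": joint speeds; "joint_efforts": joint torques, N m; "position": TCP position; "tool_rot": TCP orientation; "ft_force": force on the tool from outside, world axes, zero at the start; "wrist_torque": the same for the moment, N m; "grip_width": finger opening in m.
Only numpy, scipy, OpenCV 4.12 (cv2) and the standard library are available. Lean on these libraries where they do the work, as an engineer would, in place of code of your own. Each camera call takes 0.05 s, during which the arm holds its last target.

### The job

Load the gap fixture: lower the large steel weight ring over the post of its upper plate until it lies flat on the plate, without dropping it, and let go of it. Then take the feeler gauge by its handle, lay the blade flat on the ledge and slide it straight in between the two plates until the upper plate rides on it and it drags snugly, stop with the blade's tip about under the post (never right through), and finish while still holding the handle there, with the ring still seated. Leave the other things on the bench alone.

Things in the scene. Friction and masses are not known exactly. Their poses are not given: they have to be found in the camera images.
- fixture: gap fixture fixed to the bench, place and yaw vary: white base 160 x 100 x 22 mm (x from -88 mm), on it a flat steel lower plate 142 x 76 mm (x -83 to +59), top 30 mm above the bench. Origin on the bench under the post axis, z up, +x = direction in which the blade goes in, mouth on the -x side. Two pillars, 10 mm thick, at x +52, y +-30 mm, tops 72 mm above the bench.
- mouth (a point): on the lower plate's top face at the upper plate's front edge (fixture x = -35 mm, 30 mm above the bench); the 48 mm of lower plate before it lie open as a ledge for the blade
- plate: upper plate, aluminium 8 mm thick, x -35 to +63, y +-35 mm, axes as the fixture's, origin mid-underside on the post axis. Moves only straight up (to 12 mm), 0.15 kg; at rest on a stop with its underside 32.5 mm above the bench, 2.5 mm over the lower plate. Its front edge has a lip flared up 26 degrees, out to x = -49 mm, where it is 7 mm higher.
- post_top (a point): centre of the top of the steel post on the upper plate: 14 mm diameter, 46 mm tall above the plate's top face (at rest its top is 86.5 mm above the bench), the last 6 mm tapering to 8 mm
- ring: weight ring, the largest of the round parts: plain steel, 56 mm outer diameter, 18 mm bore, 26 mm tall, about 0.45 kg (varies), lying flat on the bench. Origin at the centre of its underside, z up. Seated, its origin is 8 mm above the plate's origin.
- feeler: feeler gauge lying flat on the bench, 0.12 kg. Upright black handle 64 (x) x 14 (y) x 36 mm (z); origin at the centre of the handle's underside. Steel blade along +x from the handle's front (x = 32 mm) to the tip (x = 112 mm), 20 mm wide, 5 mm thick, underside level with the handle's, top of the last 20 mm sloping to 2 mm at the tip. Balance point about 13 mm ahead of the origin.
- tip (a point): middle of the blade's tip edge, on its underside, 112 mm along +x from the feeler's origin. Under the loaded plate the blade lifts it by about 2.5 mm and drags with roughly 5 to 15 N. With the tip under the post, 45 mm of blade show before the plate's front edge (31 mm before the lip).
- collar: bystander: small steel collar, 34 mm diameter, 10 mm bore (does not fit the post), 26 mm tall; origin under its centre
- puck: bystander: black resin sample disc, 36 mm diameter, 22 mm tall; origin under its centre
- puck2: bystander: grey resin sample disc, 36 mm diameter, 20 mm tall; origin under its centre
- jar: bystander: closed jar, 48 mm diameter, 70 mm tall; origin under its centre
- driver: bystander: screwdriver lying on the bench; origin under its middle
- mouse: bystander: black computer mouse on a thin rubber mat, 100 x 58 x 31 mm; origin under its centre
There are look-alikes about, which are no part of the job. What is shaped like the fixture but brown is not meant.

How it is judged:
By the outcome, as a careful person would: the job done as asked, in the order asked, and still so for the second after the job is handed in, while the arm keeps its last pose, push and grip.
It also fails if it takes over 61 s, if anything falls off the work surface, if the arm or the gripper's body presses on something with over 40 N, if the wrist force passes 120 N, or if a joint passes its speed limit or range.

## Working session

There is one attempt and no reset: what is moved stays moved. The work goes in short steps, Python scripts to look and compute and a tool call to move; the robot and the scene stay as the last step left them, time stands still between calls to the robot, and variables do not carry over. Pictures are saved under pics/ and viewed, and the job is handed in when it is done.

Besides the shell and the picture viewer there is one more tool, called after "Call:" as name(argument=value, ...), one argument or row to a line, values as JSON. drive_tool: Moves the arm, as the interface text tells. Its arguments: {"type":"object","properties":{"targets":{"type":"array"},"force":{"type":"number"}},"required":["targets"]}

```bash
ls; mkdir -p pics
python3 - <<'E'
from rig import *
import rig,cv2
print(grasp_offset); s=observe(); print(s)
for n in("side","top"):
    p=get_image(n); cv2.imwrite(f"pics/{n}0.png",p["image"][:,:,::-1]); print({k:v for k,v in p.items() if k!="image"})
    for l in("ring","feeler","fixture","post_top","mouth","tip","plate","collar"):
        print(l,[(round(d["p"],2),round(d["at"][0]*512),round(d["at"][1]*384)) for d in recognise(l,p)][:3])
print(observe()["time_s"])
E
```

```text
pics
0.0187
{'time_s': 0.0, 'q': array([ 6.00289700e+01,  2.18431918e+01,  7.43852974e+01, -8.87556448e-04,
        8.38569162e+01, -1.23376182e+01]), 'qvel': array([ 0.04929719, -0.04679293,  0.02204692, -0.01775733,  0.0465124 ,
        0.01349983]), 'joint_efforts': array([-5.68552514e-04, -4.48451078e+01, -2.31281930e+01, -2.16373087e-04,
        4.77290319e-03, -1.76399243e-05]), 'position': array([0.16648465, 0.52389495, 0.23068794]), 'tool_rot': array([[-7.31307622e-04, -9.53014575e-01,  3.02923563e-01],
       [-1.29897298e-03,  3.02924294e-01,  9.53013738e-01],
       [-9.99998889e-01,  3.03456686e-04, -1.45947103e-03]]), 'ft_force': array([ 0.1445828 ,  0.67248323, -0.66005402]), 'wrist_torque': array([-0.03631753,  0.0034787 , -0.02646335]), 'grip_width': 0.08546953952616336}
{'fx': 373.68200113493674, 'fy': 373.68200113493674, 'cx': 257.3323188387523, 'cy': 190.77366978949757, 'k1': -0.035489589229699456, 'rvec': array([ 2.21502024, -0.86732941,  0.35411821]), 'tvec': array([-0.366942  ,  0.33113322,  0.76662938]), 'shot': 1}
ring [(0.83, 385, 307)]
feeler []
fixture [(0.9, 127, 207), (0.79, 237, 186)]
post_top [(0.86, 229, 181), (0.68, 125, 204)]
mouth [(0.85, 132, 209), (0.72, 234, 190)]
tip [(0.79, 277, 233), (0.44, 198, 127)]
plate [(0.8, 230, 179), (0.76, 125, 205)]
collar [(0.64, 365, 258)]
{'fx': 455.0909424167221, 'fy': 455.0909424167221, 'cx': 254.84201125112085, 'cy': 196.9424068714538, 'k1': -0.1265294299978332, 'rvec': array([ 2.15943471, -2.20937082,  0.06536226]), 'tvec': array([0.04642068, 0.5135383 , 1.21535828]), 'shot': 2}
ring [(0.76, 405, 183)]
feeler []
fixture [(0.71, 171, 292), (0.56, 218, 195)]
post_top [(0.82, 214, 193), (0.6, 165, 294)]
mouth [(0.95, 216, 192), (0.67, 171, 293)]
tip [(0.64, 292, 187)]
plate [(0.89, 210, 191), (0.67, 165, 293)]
collar []
0.9
```

View pics/side0.png

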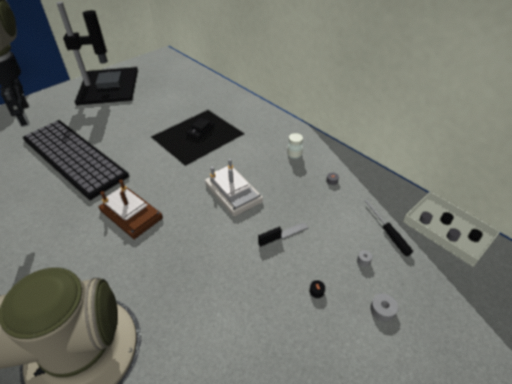

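View pics/top0.png

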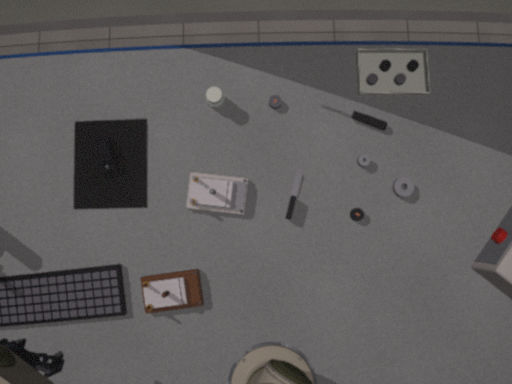

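```bash
cat > h.py <<'E'
import numpy as np,cv2
from scipy.spatial.transform import Rotation as R
def save(p,f):
    import pickle; pickle.dump(p,open(f,'wb'))
def load(f):
    import pickle; return pickle.load(open(f,'rb'))
def K(p): return np.array([[p["fx"],0,p["cx"]],[0,p["fy"],p["cy"]],[0,0,1.]]),np.array([p["k1"],0,0,0,0.])
def proj(p,X):
    k,d=K(p); return cv2.projectPoints(np.atleast_2d(np.asarray(X,float)),p["rvec"],p["tvec"],k,d)[0][:,0]
def atz(p,uv,z):
    k,d=K(p); n=cv2.undistortPointsIter(np.array([[uv]],float),k,d,None,None,(3,50,1e-10))[0,0]
    r=R.from_rotvec(p["rvec"]).as_matrix(); c=-r.T@p["tvec"]; v=r.T@np.array([n[0],n[1],1]); return c+v*(z-c[2])/v[2]
def crop(p,u,v,w,h,s,f,lines=()):
    im=np.ascontiguousarray(p["image"][:,:,::-1]); u0,v0=max(0,u-w//2),max(0,v-h//2)
    c=cv2.resize(im[v0:v0+h,u0:u0+w],None,fx=s,fy=s,interpolation=cv2.INTER_CUBIC)
    for X,col in lines:
        q=(proj(p,X)-[u0,v0]+.5)*s-.5
        cv2.polylines(c,[np.round(q).astype(int)],False,col,1,cv2.LINE_AA)
    for i in range(0,w,10): cv2.putText(c,str(u0+i),(int(i*s),8),0,.3,(0,0,255));
    for i in range(0,h,10): cv2.putText(c,str(v0+i),(0,int(i*s)+4),0,.3,(0,0,255))
    cv2.imwrite(f,c)
def T(x,y,yaw,pts,z=0):
    c,s=np.cos(yaw),np.sin(yaw); P=np.asarray(pts,float); return np.c_[x+c*P[:,0]-s*P[:,1],y+s*P[:,0]+c*P[:,1],z+P[:,2]]
def rect(x0,x1,y0,y1,z): return [[x0,y0,z],[x1,y0,z],[x1,y1,z],[x0,y1,z],[x0,y0,z]]
def circ(r,z): a=np.linspace(0,2*np.pi,40); return np.c_[r*np.cos(a),r*np.sin(a),0*a+z]
E
python3 - <<'E'
from rig import *; from h import *
for n in("side","top"):
    p=get_image(n); save(p,f"{n}.pkl")
s=load("side.pkl");t=load("top.pkl")
crop(t,218,193,80,60,9,"pics/tfix.png");crop(s,235,187,80,60,9,"pics/sfix.png")
crop(t,295,195,80,60,9,"pics/tfee.png");crop(s,280,235,80,60,9,"pics/sfee.png")
crop(t,385,180,80,60,9,"pics/tring.png");crop(s,375,295,80,60,9,"pics/sring.png")
for n,p,l in(("side",s,[(385,307,.013),(229,163,.0865),(270,236,.018),(307,228,0)]),("top",t,[(404,187,.026),(213,192,.0865),(291,207,.036),(300,175,0)])):
    for u,v,z in l: print(n,u,v,atz(p,(u,v),z))
E
```

```text
side 385 307 [ 0.53766241 -0.37367729  0.013     ]
side 229 163 [0.5455574 0.1684025 0.0865   ]
side 270 236 [ 0.48742694 -0.06023196  0.018     ]
side 307 228 [ 5.88693126e-01 -9.79861986e-02  1.11022302e-16]
top 404 187 [ 0.53163377 -0.37229962  0.026     ]
top 213 192 [0.52501987 0.14115958 0.0865    ]
top 291 207 [ 0.48414636 -0.06112336  0.036     ]
top 300 175 [ 0.57335026 -0.09108509  0.        ]
```

View pics/tfix.png

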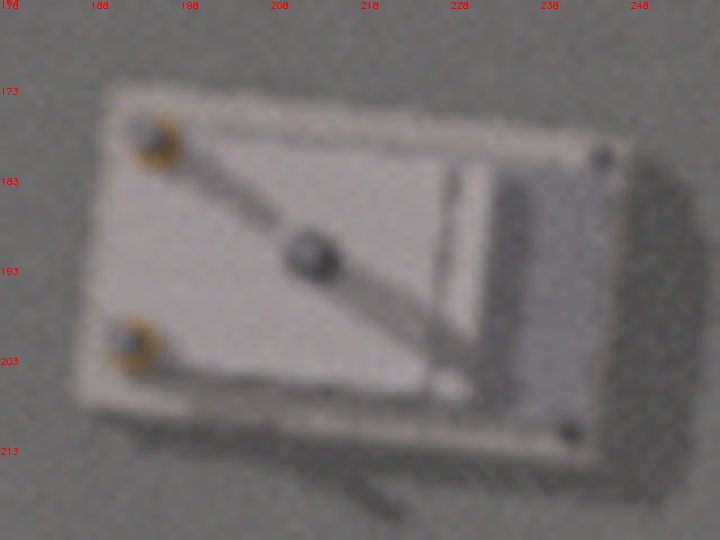

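View pics/sfix.png

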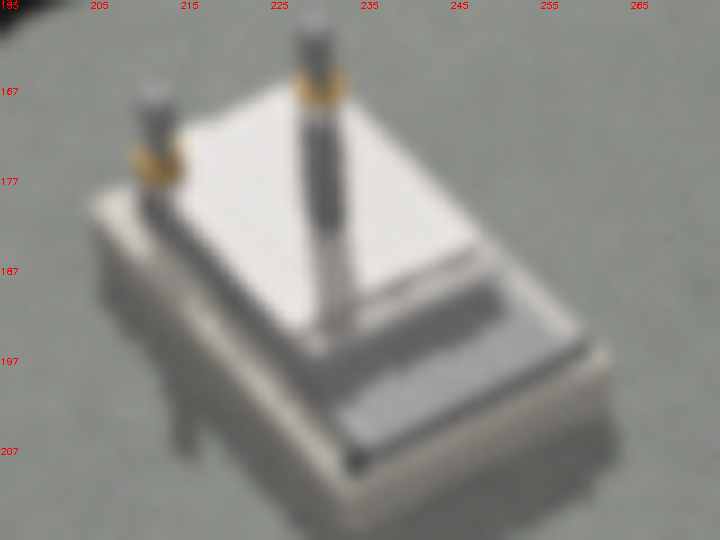

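View pics/tfee.png

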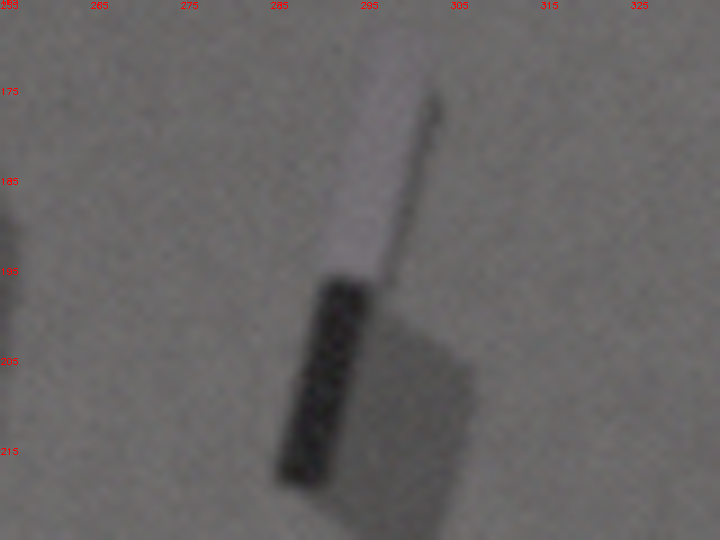

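View pics/sfee.png

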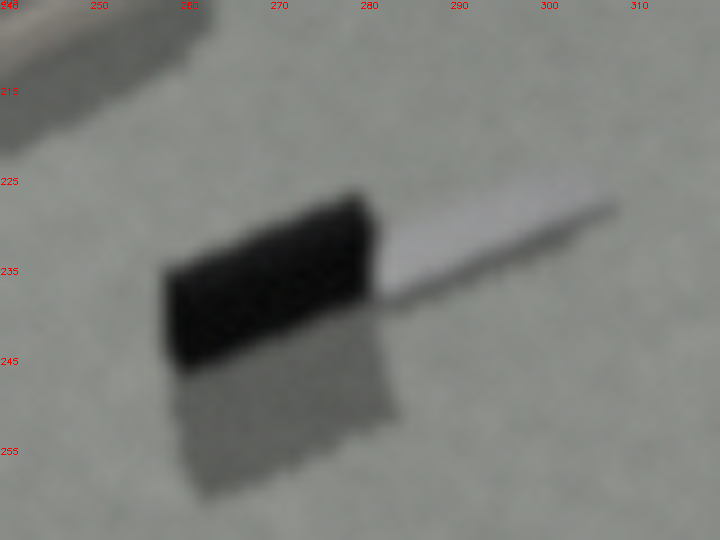

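View pics/tring.png

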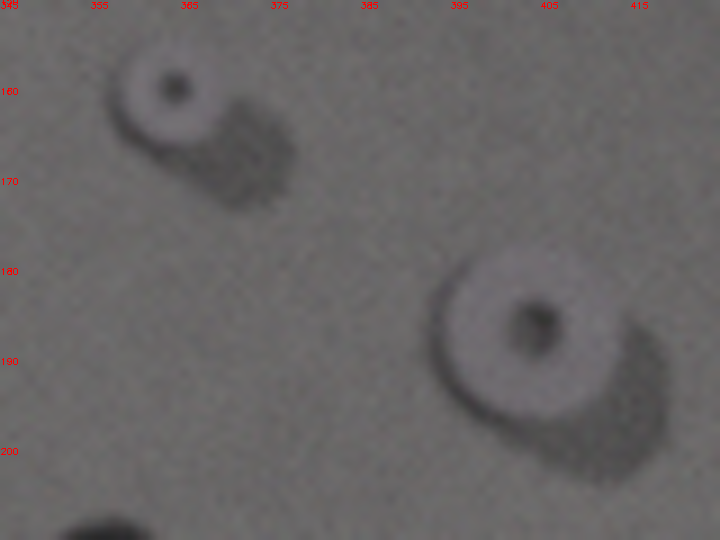

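View pics/sring.png

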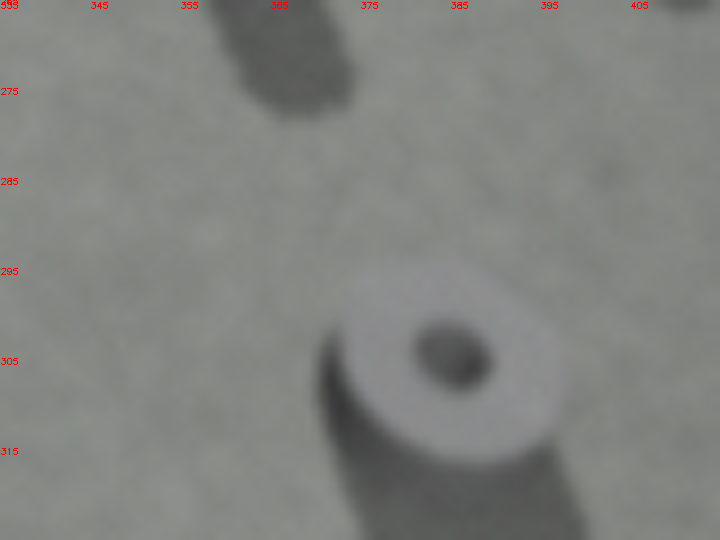

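```bash
cat > fit.py <<'E'
from h import *; from scipy.optimize import least_squares
s=load("side.pkl");t=load("top.pkl")
def cp(u,v,w,h,pts): return [((x+.5)/9-.5+u-w//2,(y+.5)/9-.5+v-h//2) for x,y in pts]
Xt=[[72,-50,22],[-88,-50,22],[-88,50,22],[72,50,22],[52,-30,72],[52,30,72],[0,0,86.5],[-49,-35,47.5]]
Ut=cp(218,193,80,60,[(105,88),(630,140),(590,460),(78,405),(153,135),(130,338),(310,252),(497,168)])
Xs=[[72,50,22],[-88,-50,22],[-88,50,22],[-83,38,30],[52,30,72],[52,-30,72],[0,0,86.5]]
Us=cp(235,187,80,60,[(95,207),(608,355),(345,500),(362,455),(155,95),(315,27),(320,115)])
def f(q,full=False):
    x,y,a=q
    d=np.r_[proj(t,T(x,y,a,np.array(Xt)/1e3))-Ut,proj(s,T(x,y,a,np.array(Xs)/1e3))-Us]
    return d if full else d.ravel()
r=least_squares(f,[.53,.14,1.5],loss="soft_l1"); print(r.x[:2],np.degrees(r.x[2])); print(np.round(f(r.x,1),1))
for nm,X,U,p in(("top",Xt,Ut,t),("side",Xs,Us,s)):
    g=lambda q:(proj(p,T(*q,np.array(X)/1e3))-U).ravel()
    q=least_squares(g,r.x,loss="soft_l1").x; print(nm,q[:2],np.degrees(q[2]))
# feeler
Xt2=[[32,7,36],[32,-7,36],[-32,-7,36],[-32,7,36],[112,-10,0],[112,10,0]]
Ut2=cp(295,195,80,60,[(325,275),(370,285),(325,488),(278,480),(438,78),(370,40)])
Xs2=[[-32,7,36],[-32,7,0],[32,-7,0],[32,7,36],[112,-10,0]]
Us2=cp(280,235,80,60,[(165,265),(185,375),(375,302),(358,190),(615,207)])
def fit(A):
    fu=lambda q:np.concatenate([proj(p,T(*q,np.array(X)/1e3))-U for X,U,p in A])
    q=least_squares(lambda q:fu(q).ravel(),[.485,-.06,-.3],loss="soft_l1").x; print("feeler",q[:2],np.degrees(q[2]),np.round(fu(q).T,1)); return q
fit([(Xt2,Ut2,t)]);fit([(Xs2,Us2,s)]); qf=fit([(Xt2,Ut2,t),(Xs2,Us2,s)])
# ring: outer top circle extents
def ell(p,x,y): 
    c=proj(p,T(x,y,0,circ(.028,.026))); return np.r_[c.min(0),c.max(0)]
et=np.array(cp(385,180,80,60,[(445,240),(622,420)])).ravel(); es=np.array(cp(375,295,80,60,[(338,258),(562,465)])).ravel()
for nm,A in(("t",[(t,et)]),("s",[(s,es)]),("b",[(t,et),(s,es)])):
    g=lambda q:np.concatenate([ell(p,*q)-e for p,e in A]); q=least_squares(g,[.53,-.37]).x; print("ring",nm,q,g(q).round(1))
R_=(0,0,255);G=(0,255,0)
fx=r.x
L=[(T(*fx,np.array(rect(-88,72,-50,50,22))/1e3),R_),(T(*fx,np.array(rect(-35,63,-35,35,40.5))/1e3),G),(T(*fx,np.array([[0,0,40.5],[0,0,86.5]])/1e3),R_),(T(*fx,circ(.004,.0865)),R_),(T(*fx,np.array([[52,30,30],[52,30,72]])/1e3),R_),(T(*fx,np.array([[52,-30,30],[52,-30,72]])/1e3),R_)]
F=[(T(*qf,np.array(rect(-32,32,-7,7,36))/1e3),R_),(T(*qf,np.array(rect(32,112,-10,10,0))/1e3),G)]
N=[(T(q[0],q[1],0,circ(.028,.026)),R_),(T(q[0],q[1],0,circ(.009,.026)),G)]
crop(t,218,193,80,60,5,"pics/a.png",L);crop(s,235,187,80,60,5,"pics/b.png",L);crop(t,295,195,80,60,5,"pics/c.png",F);crop(s,280,235,80,60,5,"pics/d.png",F);crop(t,400,187,80,60,5,"pics/e.png",N);crop(s,385,307,80,60,5,"pics/f.png",N)
I=[cv2.imread(f"pics/{c}.png") for c in "abcdef"]
cv2.imwrite("pics/o1.png",np.vstack([np.hstack(I[:2]),np.hstack(I[2:4])]));cv2.imwrite("pics/o2.png",np.hstack(I[4:]))
E
python3 fit.py
```

```text
[0.52913093 0.14500754] 82.3287179834565
[[ 0.6 -1.1]
 [ 0.8 -0.5]
 [ 1.   0.7]
 [-0.8  0.2]
 [-0.9 -0.3]
 [-1.1  0. ]
 [-0.5 -0.1]
 [ 0.1 -0.7]
 [-1.3 -0.2]
 [ 0.7  1. ]
 [-0.2  0.2]
 [ 0.5  0.2]
 [-0.3  0.5]
 [-0.2  0.2]
 [-0.3  0.3]]
top [0.5285896  0.14457877] 82.616698287904
side [0.53027687 0.14571517] 81.94413415927039
feeler [ 0.48285835 -0.06001309] -15.637228859112783 [[ 0.3  0.4 -0.4 -0.3 -0.2  0.3]
 [ 0.1  0.3  1.   0.6 -3.6 -1.1]]
feeler [ 0.48555887 -0.06294043] -12.865316446964453 [[ 0.  -2.1  0.8  0.3 -0. ]
 [ 1.7 -1.8  0.2  0.1 -0.4]]
feeler [ 0.48435197 -0.06096857] -14.914682213845843 [[ 0.5  0.6  0.1  0.2 -0.4  0.1 -1.  -3.1  0.1 -0.3 -0.1]
 [-0.5 -0.3  0.4  0.1 -4.3 -1.8  1.1 -2.3  0.3  0.2  0.5]]
ring t [ 0.53379775 -0.37197649] [-0.2 -0.2  0.2  0.2]
ring s [ 0.53387217 -0.37126204] [-0.7 -0.2  0.6  0.2]
ring b [ 0.53382031 -0.37150923] [-0.3 -0.2 -0.   0.2 -0.6 -0.2  0.7  0.3]
```

View pics/o1.png

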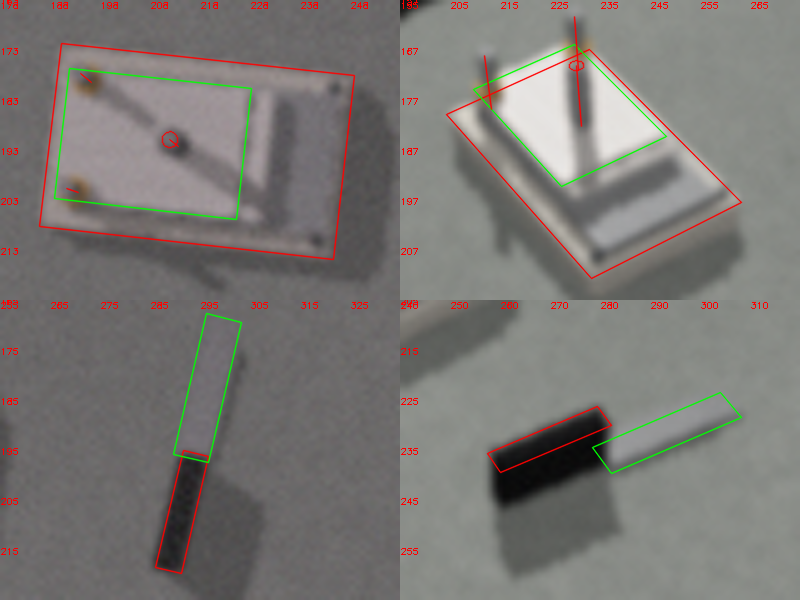

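View pics/o2.png

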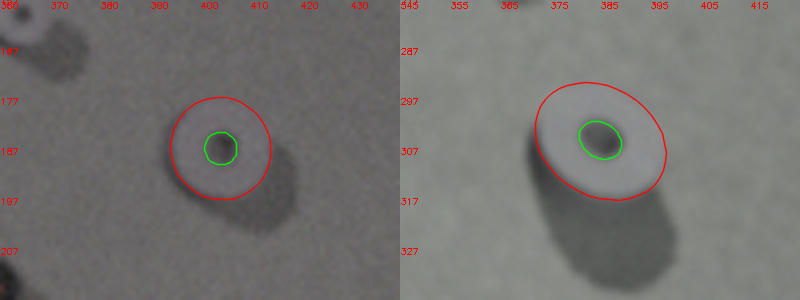

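```bash
cat > plan.py <<'E'
import sys; from h import *; from rig import observe
# usage: plan.py n x y z jawdeg  grip
def ideal(j):
    j=np.radians(j); z=np.array([np.cos(j),np.sin(j),0]); x=np.array([0,0,-1.]); return np.c_[x,np.cross(z,x),z]
def show():
    s=observe(); r=s["tool_rot"]; print("t%.1f"%s["time_s"],"pos",s["position"].round(4),"jaw %.2f"%np.degrees(np.arctan2(r[1,2],r[0,2])),"down",r[:,0].round(4),"F",s["ft_force"].round(1),"M",s["wrist_torque"].round(2),"w %.4f"%s["grip_width"],"q",s["q"].round(0)); return s
def go(n,x,y,z,j,g,dec=3):
    s=observe(); P=s["position"];Rm=s["tool_rot"]; D=np.array([x,y,z])-P
    j0=np.degrees(np.arctan2(Rm[1,2],Rm[0,2])); dj=(j-j0+180)%360-180
    if len(sys.argv)>7: dj+=float(sys.argv[7])
    out=[]
    for i in range(n):
        Rt=ideal(j0+dj*(i+1)/n); sh=Rm.T@(D/n)/.05; w=R.from_matrix(Rm.T@Rt).as_rotvec()
        out.append([round(float(v),dec) for v in np.r_[sh,w]]+[g]); Rm=Rm@R.from_rotvec(out[-1][3:6]).as_matrix()
    for i in range(0,n,5): print(out[i:i+5])
if __name__=="__main__":
    show(); a=[float(v) for v in sys.argv[1:7]]; go(int(a[0]),*a[1:])
E
python3 plan.py 10 .42 .25 .2 0 1; sed -i 's/^    show(); a/    show(); a/' plan.py
```

```text
t1.0 pos [0.1666 0.5242 0.2313] jaw 72.36 down [ 1.e-04  1.e-04 -1.e+00] F [-0.1 -0.4  0.5] M [0.02 0.   0.02] w 0.0853 q [ 60.  22.  74.  -0.  84. -12.]
[[0.063, -0.649, -0.369, 0.126, 0.0, 0.0, 1.0], [0.063, -0.69, -0.285, 0.127, 0.0, 0.0, 1.0], [0.063, -0.721, -0.195, 0.126, 0.0, 0.0, 1.0], [0.063, -0.739, -0.103, 0.126, 0.0, -0.0, 1.0], [0.063, -0.747, -0.009, 0.126, 0.0, -0.0, 1.0]]
[[0.063, -0.742, 0.085, 0.127, 0.0, -0.0, 1.0], [0.063, -0.725, 0.178, 0.126, 0.0, -0.0, 1.0], [0.063, -0.697, 0.268, 0.126, 0.0, -0.0, 1.0], [0.063, -0.658, 0.353, 0.127, 0.0, -0.0, 1.0], [0.063, -0.608, 0.434, 0.126, 0.0, -0.0, 1.0]]
```

Call:
drive_tool(
  targets=[
    [[0.06,-0.65,-0.37,0.126,0,0,1],[0.06,-0.69,-0.285,0.126,0,0,1],[0.06,-0.72,-0.195,0.126,0,0,1],[0.06,-0.74,-0.1,0.126,0,0,1],[0.06,-0.75,-0.01,0.126,0,0,1]],
  ],
)

```text
time_s: 1.5
position: [0.2944, 0.3859, 0.2163]
tool_rot: [[0.0, -0.588, 0.809], [0.0, 0.809, 0.588], [-1.0, 0.0, 0.0]]
ft_force: [0.7, 0.9, -0.3]
grip_width: 0.0852
```

Call:
drive_tool(
  targets=[
    [[0.06,-0.74,0.085,0.126,0,0,1],[0.06,-0.725,0.18,0.126,0,0,1],[0.06,-0.7,0.27,0.126,0,0,1],[0.06,-0.66,0.35,0.126,0,0,1],[0.06,-0.61,0.43,0.126,0,0,1]],
  ],
)

```text
time_s: 2.0
position: [0.4213, 0.2486, 0.2013]
tool_rot: [[0.0, 0.002, 1.0], [0.0, 1.0, -0.002], [-1.0, 0.0, 0.0]]
ft_force: [0.9, 0.2, -0.5]
grip_width: 0.0851
```

```bash
python3 plan.py 15 .5338 -.3715 .1 -7.7 1
```

```text
t2.0 pos [0.4213 0.2486 0.2013] jaw -0.13 down [ 3.e-04  1.e-04 -1.e+00] F [ 0.9  0.2 -0.5] M [ 0.04 -0.02 -0.03] w 0.0851 q [17. 17. 87.  0. 76. 17.]
[[0.135, -0.827, 0.152, 0.009, 0.0, -0.0, 1.0], [0.135, -0.825, 0.159, 0.009, 0.0, -0.0, 1.0], [0.135, -0.824, 0.167, 0.008, 0.0, -0.0, 1.0], [0.135, -0.822, 0.173, 0.009, 0.0, -0.0, 1.0], [0.135, -0.821, 0.181, 0.009, 0.0, -0.0, 1.0]]
[[0.135, -0.819, 0.188, 0.009, 0.0, -0.0, 1.0], [0.135, -0.817, 0.195, 0.009, 0.0, -0.0, 1.0], [0.135, -0.816, 0.203, 0.008, 0.0, -0.0, 1.0], [0.135, -0.814, 0.209, 0.009, 0.0, -0.0, 1.0], [0.135, -0.812, 0.217, 0.009, 0.0, -0.0, 1.0]]
[[0.135, -0.81, 0.224, 0.009, 0.0, -0.0, 1.0], [0.135, -0.808, 0.231, 0.009, 0.0, -0.0, 1.0], [0.135, -0.806, 0.238, 0.009, 0.0, -0.0, 1.0], [0.135, -0.804, 0.246, 0.008, 0.0, -0.0, 1.0], [0.135, -0.802, 0.252, 0.009, 0.0, -0.0, 1.0]]
```

Call:
drive_tool(
  targets=[
    [[0.135,-0.827,0.152,0.009,0,0,1],[0.135,-0.825,0.16,0.009,0,0,1],[0.135,-0.824,0.167,0.009,0,0,1],[0.135,-0.822,0.174,0.009,0,0,1],[0.135,-0.82,0.181,0.009,0,0,1]],
  ],
)

```text
time_s: 2.5
position: [0.4591, 0.0417, 0.1675]
tool_rot: [[0.001, 0.042, 0.999], [-0.0, 0.999, -0.042], [-1.0, -0.0, 0.001]]
ft_force: [0.4, -0.1, -0.8]
grip_width: 0.0855
```

Call:
drive_tool(
  targets=[
    [[0.135,-0.819,0.188,0.009,0,0,1],[0.135,-0.817,0.195,0.009,0,0,1],[0.135,-0.816,0.203,0.009,0,0,1],[0.135,-0.814,0.21,0.009,0,0,1],[0.135,-0.812,0.217,0.009,0,0,1]],
  ],
)

```text
time_s: 3.0
position: [0.4974, -0.1651, 0.1337]
tool_rot: [[0.0, 0.087, 0.996], [-0.0, 0.996, -0.087], [-1.0, -0.0, 0.0]]
ft_force: [0.5, -0.0, -0.5]
grip_width: 0.0854
```

Call:
drive_tool(
  targets=[
    [[0.135,-0.81,0.224,0.009,0,0,1],[0.135,-0.808,0.231,0.009,0,0,1],[0.135,-0.806,0.238,0.009,0,0,1],[0.135,-0.804,0.246,0.009,0,0,1],[0.135,-0.802,0.252,0.009,0,0,1]],
  ],
)

```text
time_s: 3.5
position: [0.5355, -0.3717, 0.0997]
tool_rot: [[0.0, 0.132, 0.991], [-0.0, 0.991, -0.132], [-1.0, -0.0, 0.0]]
ft_force: [0.3, 0.2, -0.5]
grip_width: 0.0856
```

```bash
python3 plan.py 5 .5338 -.3715 .003 -7.7 1
python3 - <<'E'
from rig import *; from h import *
t=get_image("top");s=get_image("side");crop(t,405,185,80,60,5,"pics/a.png");crop(s,385,295,80,60,5,"pics/b.png")
cv2.imwrite("pics/r1.png",np.hstack([cv2.imread("pics/a.png"),cv2.imread("pics/b.png")]))
E
```

```text
t3.5 pos [ 0.5355 -0.3717  0.0997] jaw -7.60 down [ 0. -0. -1.] F [ 0.3  0.2 -0.5] M [ 0.01 -0.05 -0.03] w 0.0856 q [-45.  38.  68.   0.  74. -38.]
[[0.387, -0.0, -0.007, 0.0, 0.0, 0.0, 1.0], [0.387, -0.0, -0.007, 0.001, 0.0, 0.0, 1.0], [0.387, -0.0, -0.007, 0.0, 0.0, 0.0, 1.0], [0.387, -0.0, -0.007, 0.0, 0.0, 0.0, 1.0], [0.387, -0.0, -0.007, 0.001, 0.0, 0.0, 1.0]]
```

View pics/r1.png

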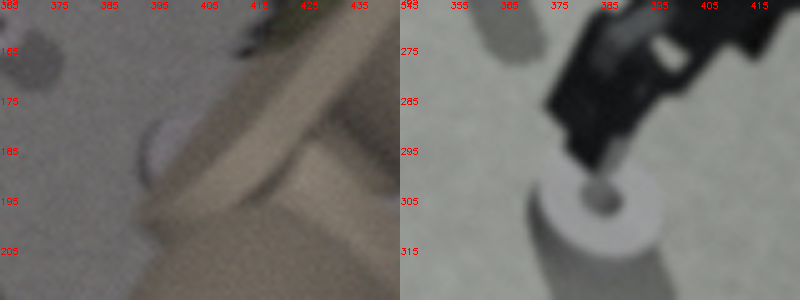

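The picture shows the gripper above the ring (side px 385,300), consistent with the measured position. Next I lower it.

Call:
drive_tool(
  targets=[
    [[0.39,0,-0.007,0,0,0,1],[0.39,0,-0.007,0,0,0,1],[0.39,0,-0.007,0,0,0,1],[0.39,0,-0.007,0,0,0,1],[0.38,0,-0.007,0.002,0,0,1]],
  ],
)

```text
time_s: 4.1
position: [0.5337, -0.3691, 0.0024]
tool_rot: [[-0.0, 0.133, 0.991], [0.0, 0.991, -0.133], [-1.0, 0.0, -0.0]]
ft_force: [0.0, -0.2, -0.1]
grip_width: 0.0852
```

Call:
drive_tool(
  targets=[
    [[0,0,0,0,0,0,0.3],[0,0,0,0,0,0,0.1],[0,0,0,0,0,0,-0.2],[0,0,0,0,0,0,-0.2],[0,0,0,0,0,0,-0.2]],
  ],
  force=60,
)

```text
time_s: 4.6
position: [0.5344, -0.3699, 0.0047]
tool_rot: [[0.002, 0.133, 0.991], [-0.002, 0.991, -0.133], [-1.0, -0.001, 0.002]]
ft_force: [0.1, 2.2, 6.9]
grip_width: 0.0538
```

```bash
python3 plan.py 5 .5338 -.3715 .13 -7.7 -.2
```

```text
t4.6 pos [ 0.5344 -0.3699  0.0047] jaw -7.67 down [ 0.0021 -0.0017 -1.    ] F [0.1 2.2 6.9] M [ 0.3  -0.13  0.03] w 0.0538 q [-45.  44.  73.   0.  62. -37.]
[[-0.501, -0.007, -0.0, 0.0, 0.002, 0.001, -0.2], [-0.501, -0.007, -0.001, 0.0, 0.0, 0.0, -0.2], [-0.501, -0.007, -0.001, 0.0, 0.0, 0.0, -0.2], [-0.501, -0.007, -0.001, 0.0, 0.0, 0.0, -0.2], [-0.501, -0.007, -0.001, 0.001, 0.0, 0.0, -0.2]]
```

Call:
drive_tool(
  targets=[
    [[-0.3,0,0,0,0,0,-0.2],[-0.5,0,0,0,0,0,-0.2],[-0.5,0,0,0,0,0,-0.2],[-0.5,0,0,0,0,0,-0.2],[-0.5,0,0,0,0,0,-0.2]],
  ],
)

```text
time_s: 5.1
position: [0.5331, -0.3693, 0.1193]
tool_rot: [[-0.001, 0.134, 0.991], [0.001, 0.991, -0.134], [-1.0, 0.001, -0.001]]
ft_force: [0.1, -0.7, -6.2]
grip_width: 0.0538
```

```bash
python3 plan.py 12 .529 .145 .16 -7.7 -.2
python3 - <<'E'
from rig import *; from h import *
t=get_image("top");s=get_image("side");save(s,"s2.pkl");crop(t,405,185,80,60,5,"pics/a.png");crop(s,365,275,80,80,7,"pics/b.png")
E
```

```text
t5.1 pos [ 0.5331 -0.3693  0.1193] jaw -7.69 down [-1.2e-03  8.0e-04 -1.0e+00] F [ 0.1 -0.7 -6.2] M [ 0.01 -0.04 -0.05] w 0.0538 q [-45.  37.  67.  -0.  76. -37.]
[[-0.067, 0.849, -0.122, 0.0, -0.001, -0.001, -0.2], [-0.068, 0.848, -0.121, 0.0, -0.0, 0.0, -0.2], [-0.068, 0.848, -0.121, 0.0, -0.0, 0.0, -0.2], [-0.068, 0.848, -0.121, 0.0, -0.0, 0.0, -0.2], [-0.068, 0.848, -0.121, 0.0, -0.0, 0.0, -0.2]]
[[-0.068, 0.848, -0.121, 0.0, -0.0, 0.0, -0.2], [-0.068, 0.848, -0.121, 0.0, -0.0, 0.0, -0.2], [-0.068, 0.848, -0.121, 0.0, -0.0, 0.0, -0.2], [-0.068, 0.848, -0.121, 0.0, -0.0, 0.0, -0.2], [-0.068, 0.848, -0.121, 0.0, -0.0, 0.0, -0.2]]
[[-0.068, 0.848, -0.121, 0.0, -0.0, 0.0, -0.2], [-0.068, 0.848, -0.121, 0.0, -0.0, 0.0, -0.2]]
```

View pics/b.png

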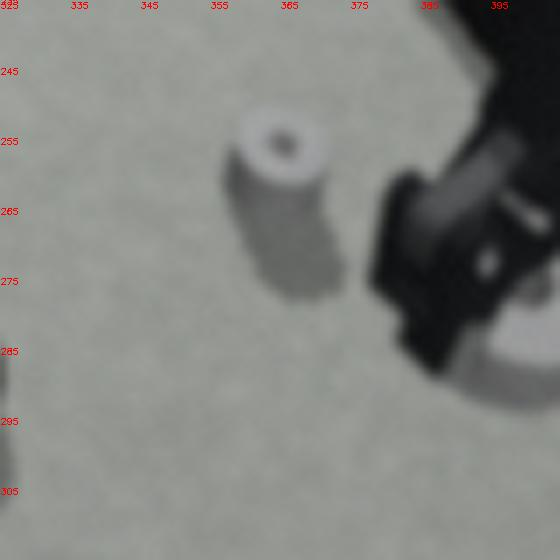

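The ring is held level (right edge, px ~395,275), and the load on the wrist is about −6 N. I'll carry it to above the post.

Call:
drive_tool(
  targets=[
    [[-0.1,0.6,-0.09,0,0,0,-0.2],[-0.1,0.85,-0.12,0,0,0,-0.2],[-0.1,0.85,-0.12,0,0,0,-0.2],[-0.1,0.85,-0.12,0,0,0,-0.2],[-0.1,0.85,-0.12,0,0,0,-0.2]],
  ],
)

```text
time_s: 5.7
position: [0.5311, -0.1656, 0.1419]
tool_rot: [[-0.002, 0.134, 0.991], [0.001, 0.991, -0.134], [-1.0, 0.001, -0.003]]
ft_force: [1.0, -0.1, -4.8]
grip_width: 0.0542
```

Call:
drive_tool(
  targets=[
    [[-0.1,0.85,-0.12,0,0,0,-0.2],[-0.1,0.85,-0.12,0,0,0,-0.2],[-0.05,0.85,-0.12,0,0,0,-0.2],[0,0.85,-0.12,0,0,0,-0.2],[0,0.85,-0.12,0,0,0,-0.2]],
  ],
)

```text
time_s: 6.2
position: [0.5298, 0.0487, 0.1545]
tool_rot: [[-0.002, 0.134, 0.991], [0.0, 0.991, -0.134], [-1.0, -0.0, -0.002]]
ft_force: [1.9, 0.3, -5.4]
grip_width: 0.0537
```

```bash
python3 plan.py 5 .529 .145 .145 -7.7 -.2
```

```text
t6.2 pos [0.5298 0.0487 0.1545] jaw -7.69 down [-2.2e-03  2.0e-04 -1.0e+00] F [ 1.9  0.3 -5.4] M [ 0.   -0.07 -0.04] w 0.0537 q [-8. 24. 84. -0. 72.  0.]
[[0.038, 0.381, -0.055, 0.0, -0.002, 0.0, -0.2], [0.038, 0.381, -0.055, 0.0, -0.0, 0.0, -0.2], [0.038, 0.381, -0.055, 0.0, -0.0, 0.0, -0.2], [0.038, 0.381, -0.055, 0.0, -0.0, 0.0, -0.2], [0.038, 0.381, -0.055, 0.0, -0.0, 0.0, -0.2]]
```

Call:
drive_tool(
  targets=[
    [[0.04,0.5,-0.07,0,-0.002,0,-0.2],[0.04,0.5,-0.07,0,0,0,-0.2],[0.04,0.4,-0.055,0,0,0,-0.2],[0.04,0.3,-0.045,0,0,0,-0.2],[0.03,0.2,-0.03,0,0,0,-0.2]],
  ],
)

```text
time_s: 6.7
position: [0.5296, 0.1438, 0.1451]
tool_rot: [[0.0, 0.133, 0.991], [-0.0, 0.991, -0.133], [-1.0, -0.0, 0.0]]
ft_force: [-0.3, 0.1, -6.2]
grip_width: 0.0541
```

```bash
python3 plan.py 1 .529 .145 .145 -7.7 -.2
python3 - <<'E'
from rig import *; from h import *
t=get_image("top");s=get_image("side");save(s,"s3.pkl");save(t,"t3.pkl");crop(t,218,190,80,60,5,"pics/a.png");crop(s,235,165,80,80,7,"pics/b.png");print(observe()["position"])
E
```

```text
t6.7 pos [0.5296 0.1438 0.1451] jaw -7.64 down [ 2.e-04 -4.e-04 -1.e+00] F [-0.3  0.1 -6.2] M [ 0.04 -0.05 -0.01] w 0.0541 q [ 3. 26. 83. -0. 71. 10.]
[[0.002, 0.022, -0.014, 0.001, 0.0, 0.0, -0.2]]
[0.52974089 0.14360498 0.14535685]
```

View pics/b.png

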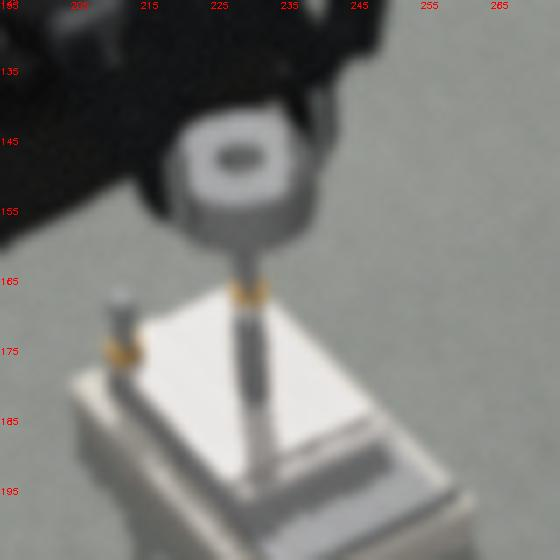

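View pics/a.png

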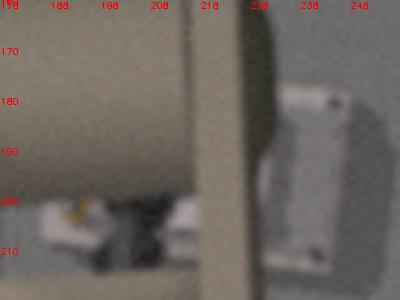

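Run:
```python
from h import *
s=load("s3.pkl")
px=lambda x,y:((x+.5)/7-.5+195,(y+.5)/7-.5+125)
print("ring c from bore",atz(s,px(240,157),.1666))
for r in (.0265,): pass
print("post axis px", [((proj(s,[[.5291,.145,z]])[0]-[195,125]+.5)*7-.5).round(1) for z in(.0405,.06,.0865)])
cx,cy=.5297,.1436
L=[]
for (cx,cy),c in (((.5297,.1436),(0,0,255)),((.5302,.1414),(0,255,0))):
    L+=[(T(cx,cy,0,circ(.028,.1666)),c),(T(cx,cy,0,circ(.009,.1666)),c),(T(cx,cy,0,circ(.028,.1406)),c)]
L+=[(T(.5291,.145,0,circ(.007,.0805)),(255,0,0)),(T(.5291,.145,0,circ(.007,.0405)),(255,0,0)),(T(.5291,.145,0,circ(.004,.0865)),(255,0,0))]
crop(s,235,165,80,80,7,"pics/b2.png",L)
```

```text
ring c from bore [0.52990052 0.14256854 0.1666    ]
post axis px [array([253.1, 400.1]), array([250.4, 364.9]), array([246.5, 315.5])]
```

View pics/b2.png

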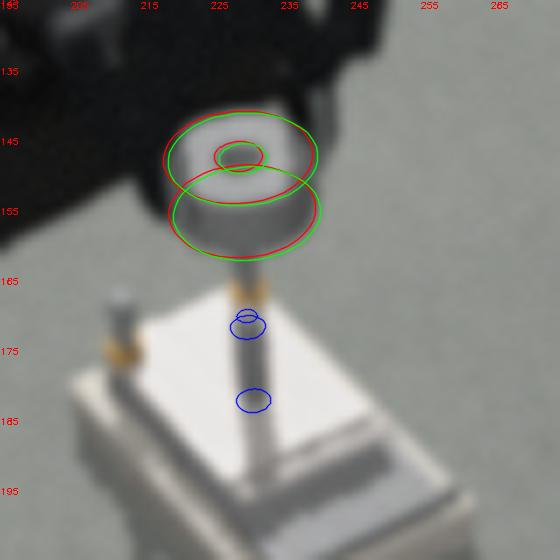

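```bash
python3 plan.py 2 .5297 .1463 .100 -7.7 -.2
```

```text
t6.8 pos [0.5297 0.1436 0.1454] jaw -7.62 down [ 6.e-04 -3.e-04 -1.e+00] F [ 0.2 -0.  -5.8] M [ 0.   -0.05 -0.01] w 0.0537 q [ 3. 26. 82. -0. 71. 10.]
[[0.454, 0.027, -0.004, 0.001, 0.001, 0.0, -0.2], [0.454, 0.027, -0.004, 0.0, -0.0, 0.0, -0.2]]
```

Call:
drive_tool(
  targets=[
    [[0.4,0.027,-0.004,0,0,0,-0.2],[0.3,0.027,-0.004,0,0,0,-0.2],[0.2,0,0,0,0,0,-0.2]],
  ],
)

```text
time_s: 7.1
position: [0.5299, 0.1448, 0.1]
tool_rot: [[0.001, 0.134, 0.991], [-0.001, 0.991, -0.134], [-1.0, -0.001, 0.001]]
ft_force: [0.2, -0.7, -5.4]
grip_width: 0.0538
```

```bash
python3 plan.py 1 .5297 .1463 .098 -7.7 -.2
python3 - <<'E'
from rig import *; from h import *
s=get_image("side");save(s,"s4.pkl");crop(s,235,175,60,60,10,"pics/b.png")
x,y,z=observe()["position"]; L=[]
for X,Y,c in((x+.0002,y-.001,(0,0,255)),):
    for Z in (z-.0047,z+.0213): L+=[(T(X,Y,0,circ(.028,Z)),c)]
    L+=[(T(X,Y,0,circ(.009,z+.0213)),c)]
L+=[(T(.5291,.145,0,circ(.007,.0405)),(255,0,0))]
crop(s,235,175,60,60,10,"pics/b2.png",L)
E
```

```text
t7.1 pos [0.5299 0.1448 0.1   ] jaw -7.72 down [ 6.e-04 -6.e-04 -1.e+00] F [ 0.2 -0.7 -5.4] M [ 0.03  0.03 -0.03] w 0.0538 q [ 3. 29. 86. -0. 65. 11.]
[[0.039, 0.029, -0.009, -0.0, 0.001, 0.001, -0.2]]
```

View pics/b.png

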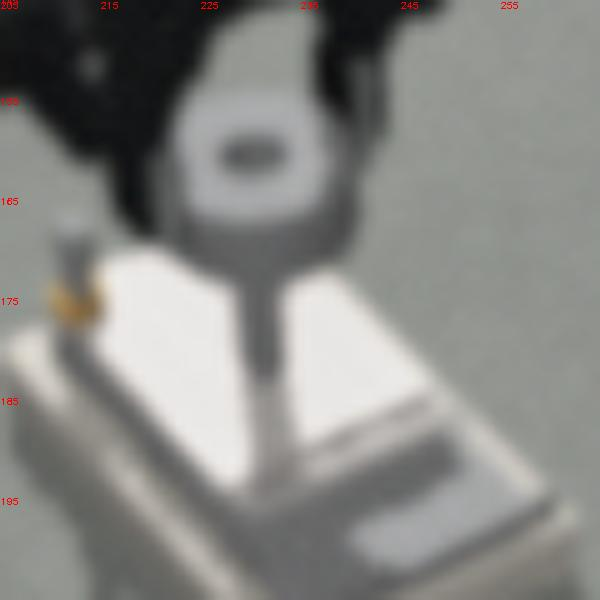

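View pics/b2.png

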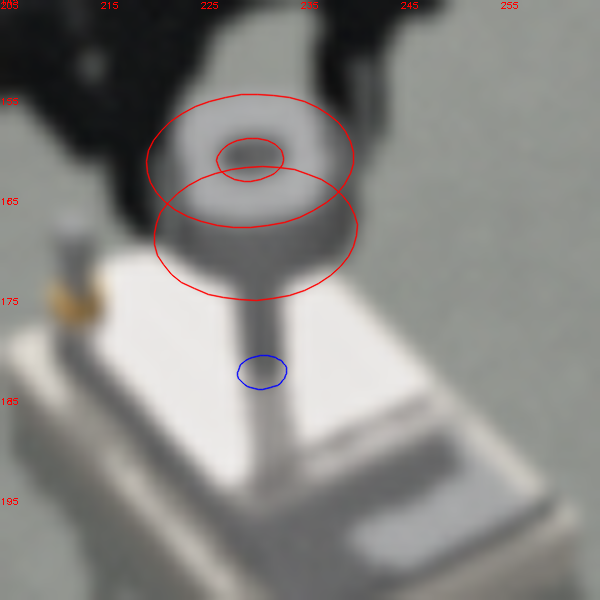

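Run:
```python
from h import *
s=load("s4.pkl"); f=lambda X:((proj(s,[X])[0]-[205,145]+.5)*10-.5).round(1)
for z in(.0405,.055,.1213,.1233): print(z,f([.5291,.145,z]),f([.5301,.145,z])-f([.5291,.145,z]),f([.5291,.146,z])-f([.5291,.145,z]))
r=R.from_rotvec(s["rvec"]).as_matrix(); print(-r.T@s["tvec"])
```

```text
0.0405 [261.7 371.8] [ 2.7 -1.6] [-2.2 -1.7]
0.055 [258.9 334.5] [ 2.7 -1.6] [-2.3 -1.7]
0.1213 [245.  154.4] [ 2.9 -1.6] [-2.3 -1.7]
0.1233 [244.6 148.7] [ 2.8 -1.6] [-2.4 -1.7]
[ 0.06201632 -0.48159817  0.77216153]
```

```bash
python3 plan.py 3 .5295 .1464 .0895 -7.7 -.2
```

```text
t7.2 pos [0.5294 0.1448 0.0988] jaw -7.72 down [-1.4e-03 -7.0e-04 -1.0e+00] F [-1.2 -1.2 -7.8] M [-0.09  0.08  0.  ] w 0.0540 q [ 3. 29. 86. -0. 65. 11.]
[[0.062, 0.011, -0.001, -0.0, -0.001, 0.001, -0.2], [0.062, 0.011, -0.001, -0.0, -0.0, -0.0, -0.2], [0.062, 0.011, -0.001, -0.0, -0.0, -0.0, -0.2]]
```

Call:
drive_tool(
  targets=[
    [[0.05,0.011,0,0,0,0,-0.2],[0.05,0.011,0,0,0,0,-0.2],[0.05,0.011,0,0,0,0,-0.2],[0.05,0,0,0,0,0,-0.2]],
  ],
)

```text
time_s: 7.55
position: [0.5307, 0.1473, 0.0913]
tool_rot: [[0.003, 0.134, 0.991], [-0.0, 0.991, -0.134], [-1.0, 0.0, 0.003]]
ft_force: [-0.3, 1.2, -5.7]
grip_width: 0.0536
```

```bash
python3 plan.py 3 .5295 .1464 .0815 -7.7 -.2
```

```text
t7.5 pos [0.5307 0.1473 0.0913] jaw -7.68 down [ 2.9e-03 -2.0e-04 -1.0e+00] F [-0.3  1.2 -5.7] M [0.   0.01 0.03] w 0.0536 q [ 3. 30. 86. -0. 64. 11.]
[[0.065, -0.007, -0.007, 0.0, 0.003, -0.0, -0.2], [0.065, -0.007, -0.007, 0.0, -0.0, -0.0, -0.2], [0.065, -0.007, -0.007, 0.0, -0.0, -0.0, -0.2]]
```

Call:
drive_tool(
  targets=[
    [[0.05,0,0,0,0,0,-0.2],[0.05,0,0,0,0,0,-0.2],[0.05,0,0,0,0,0,-0.2],[0.05,0,0,0,0,0,-0.2]],
  ],
)

```text
time_s: 7.95
position: [0.5305, 0.1473, 0.0808]
tool_rot: [[0.002, 0.134, 0.991], [-0.0, 0.991, -0.134], [-1.0, -0.0, 0.002]]
ft_force: [-0.6, -0.7, -5.5]
grip_width: 0.0538
```

```bash
python3 plan.py 3 .5295 .1464 .0715 -7.7 -.2
```

```text
t8.0 pos [0.5305 0.1473 0.0808] jaw -7.67 down [ 2.e-03 -3.e-04 -1.e+00] F [-0.6 -0.7 -5.5] M [-0.01  0.03 -0.02] w 0.0538 q [ 3. 31. 87. -0. 62. 11.]
[[0.062, -0.007, -0.006, 0.0, 0.002, 0.0, -0.2], [0.062, -0.007, -0.006, 0.0, 0.0, 0.0, -0.2], [0.062, -0.007, -0.006, 0.0, 0.0, 0.0, -0.2]]
```

Call:
drive_tool(
  targets=[
    [[0.08,0,0,0,0,0,-0.2],[0.08,0,0,0,0,0,-0.2],[0.08,0,0,0,0,0,-0.2],[0.08,0,0,0,0,0,-0.2],[0.05,0,0,0,0,0,-0.2]],
  ],
)

```text
time_s: 8.45
position: [0.5304, 0.1472, 0.0621]
tool_rot: [[0.002, 0.134, 0.991], [-0.0, 0.991, -0.134], [-1.0, -0.0, 0.002]]
ft_force: [0.2, 0.1, -5.3]
grip_width: 0.0542
```

Call:
drive_tool(
  targets=[
    [[0.06,0,0,0,0,0,-0.2],[0.06,0,0,0,0,0,-0.2],[0.06,0,0,0,0,0,-0.2]],
  ],
)

```text
time_s: 8.75
position: [0.5306, 0.1473, 0.0533]
tool_rot: [[0.002, 0.134, 0.991], [-0.0, 0.991, -0.134], [-1.0, 0.0, 0.002]]
ft_force: [0.1, 0.2, -5.7]
grip_width: 0.0535
```

Run:
```python
from rig import *; from h import *; from plan import show
show();s=get_image("side");save(s,"s5.pkl");crop(s,235,175,60,60,10,"pics/b.png"); show()
```

```text
t8.8 pos [0.5306 0.1473 0.0533] jaw -7.68 down [ 2.1e-03 -3.0e-04 -1.0e+00] F [ 0.1  0.2 -5.7] M [ 0.05 -0.02 -0.01] w 0.0535 q [ 3. 33. 88. -0. 59. 11.]
t8.8 pos [0.5303 0.1473 0.0529] jaw -7.68 down [ 1.3e-03 -3.0e-04 -1.0e+00] F [-0.5  0.2 -6.8] M [ 0.01  0.04 -0.02] w 0.0539 q [ 3. 33. 89. -0. 59. 11.]
```

View pics/b.png

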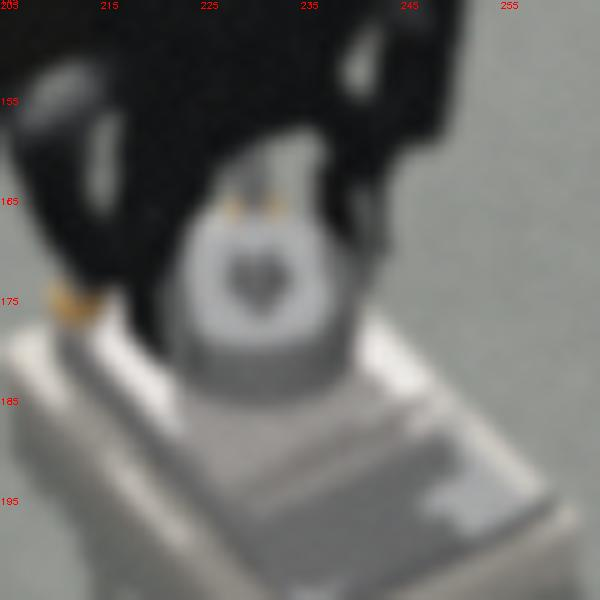

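The post (px ~230,165–172) goes through the bore. I'll keep lowering until it touches.

Call:
drive_tool(
  targets=[
    [[0.03,0,0,0,0,0,-0.2],[0.03,0,0,0,0,0,-0.2],[0.03,0,0,0,0,0,-0.2]],
  ],
)

```text
time_s: 9.1
position: [0.5306, 0.1473, 0.049]
tool_rot: [[0.002, 0.134, 0.991], [-0.0, 0.991, -0.134], [-1.0, 0.0, 0.002]]
ft_force: [-0.4, -0.8, -6.1]
grip_width: 0.0541
```

Call:
drive_tool(
  targets=[
    [[0.03,0,0,0,0,0,-0.2],[0.02,0,0,0,0,0,-0.2]],
  ],
)

```text
time_s: 9.3
position: [0.5305, 0.1473, 0.0464]
tool_rot: [[0.002, 0.134, 0.991], [-0.0, 0.991, -0.134], [-1.0, -0.0, 0.002]]
ft_force: [0.3, 0.2, -5.0]
grip_width: 0.0538
```

Call:
drive_tool(
  targets=[
    [[0.02,0,0,0,0,0,-0.2],[0,0,0,0,0,0,-0.2]],
  ],
)

```text
time_s: 9.5
position: [0.5305, 0.1473, 0.0454]
tool_rot: [[0.002, 0.134, 0.991], [-0.0, 0.991, -0.134], [-1.0, -0.0, 0.002]]
ft_force: [-0.9, -0.2, -5.1]
grip_width: 0.054
```

Call:
drive_tool(
  targets=[
    [[0.02,0,0,0,0,0,-0.2],[0,0,0,0,0,0,-0.2]],
  ],
)

```text
time_s: 9.7
position: [0.5306, 0.1473, 0.0451]
tool_rot: [[0.003, 0.134, 0.991], [-0.0, 0.991, -0.134], [-1.0, 0.0, 0.003]]
ft_force: [-2.6, -0.8, 2.7]
grip_width: 0.0536
```

Call:
drive_tool(
  targets=[
    [[0.02,0,0,0,0,0,-0.2],[0,0,0,0,0,0,-0.2]],
  ],
)

```text
time_s: 9.9
position: [0.5307, 0.1473, 0.045]
tool_rot: [[0.003, 0.133, 0.991], [-0.0, 0.991, -0.133], [-1.0, 0.0, 0.003]]
ft_force: [-6.7, 0.1, 11.8]
grip_width: 0.0534
```

Call:
drive_tool(
  targets=[
    [[-0.01,0,0,0,0,0,-0.2],[0,0,0,0,0,0,0.4],[0,0,0,0,0,0,0.6],[0,0,0,0,0,0,0.6],[0,0,0,0,0,0,0.6]],
  ],
)

```text
time_s: 10.4
position: [0.5307, 0.1473, 0.044]
tool_rot: [[0.002, 0.134, 0.991], [-0.0, 0.991, -0.134], [-1.0, 0.0, 0.002]]
ft_force: [-0.1, 0.6, -0.5]
grip_width: 0.0687
```

Run:
```python
from rig import *; from h import *; from plan import show
s=get_image("side");save(s,"s5.pkl");crop(s,235,175,60,60,10,"pics/b.png"); show()
```

```text
t10.4 pos [0.5307 0.1473 0.044 ] jaw -7.68 down [ 2.1e-03 -3.0e-04 -1.0e+00] F [-0.4  0.2  0.4] M [0.02 0.06 0.01] w 0.0684 q [ 3. 34. 89. -0. 57. 11.]
```

View pics/b.png

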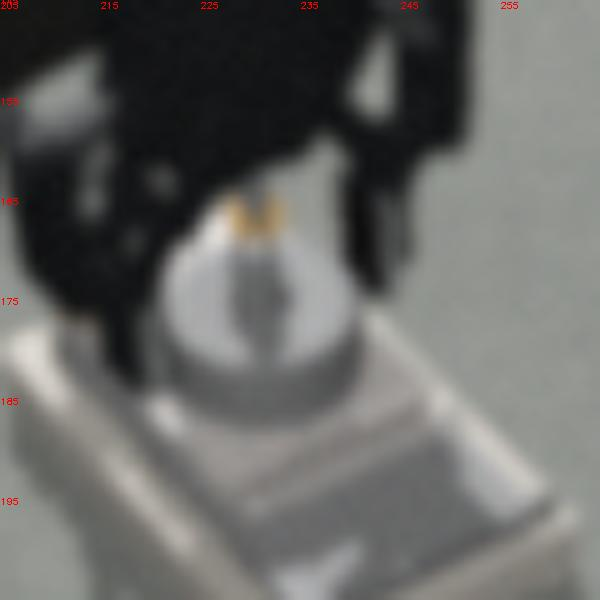

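Call:
drive_tool(
  targets=[
    [[-0.2,0,0,0,0,0,0.6],[-0.6,0,0,0,0,0,0.6],[-0.8,0,0,0,0,0,0.6],[-0.6,0,0,0,0,0,0.6]],
  ],
)

```text
time_s: 10.85
position: [0.5306, 0.1474, 0.1569]
tool_rot: [[0.004, 0.134, 0.991], [-0.0, 0.991, -0.134], [-1.0, 0.0, 0.004]]
ft_force: [0.1, 0.4, -0.0]
grip_width: 0.0685
```

```bash
python3 plan.py 13 .4913 -.0626 .13 -105.5 .6
```

```text
t10.8 pos [0.5306 0.1474 0.1569] jaw -7.67 down [ 4.2e-03 -2.0e-04 -1.0e+00] F [ 0.1  0.4 -0. ] M [0.03 0.01 0.01] w 0.0685 q [ 3. 25. 81. -0. 73. 11.]
[[0.041, -0.328, -0.017, 0.131, 0.004, -0.001, 0.6], [0.042, -0.328, 0.026, 0.132, 0.0, 0.0, 0.6], [0.042, -0.321, 0.069, 0.131, 0.0, 0.0, 0.6], [0.042, -0.309, 0.11, 0.131, 0.0, 0.0, 0.6], [0.042, -0.292, 0.15, 0.132, 0.0, 0.0, 0.6]]
[[0.042, -0.27, 0.187, 0.131, 0.0, 0.0, 0.6], [0.042, -0.243, 0.221, 0.131, 0.0, 0.0, 0.6], [0.042, -0.212, 0.251, 0.132, 0.0, 0.0, 0.6], [0.042, -0.178, 0.276, 0.131, 0.0, 0.0, 0.6], [0.042, -0.14, 0.297, 0.131, 0.0, 0.0, 0.6]]
[[0.042, -0.1, 0.313, 0.132, 0.0, -0.0, 0.6], [0.042, -0.058, 0.323, 0.131, 0.0, -0.0, 0.6], [0.042, -0.015, 0.328, 0.131, 0.0, -0.0, 0.6]]
```

Call:
drive_tool(
  targets=[
    [[0.04,-0.33,-0.017,0.131,0.002,0,0.6],[0.04,-0.33,0.026,0.131,0,0,0.6],[0.04,-0.32,0.07,0.131,0,0,0.6],[0.04,-0.31,0.11,0.131,0,0,0.6],[0.04,-0.29,0.15,0.131,0,0,0.6]],
  ],
)

```text
time_s: 11.35
position: [0.5152, 0.0658, 0.1448]
tool_rot: [[0.001, 0.713, 0.701], [-0.0, 0.701, -0.713], [-1.0, 0.001, 0.001]]
ft_force: [0.1, -0.1, 0.6]
grip_width: 0.0683
```

Call:
drive_tool(
  targets=[
    [[0.04,-0.27,0.187,0.131,0,0,0.6],[0.04,-0.243,0.22,0.131,0,0,0.6],[0.04,-0.21,0.25,0.131,0,0,0.6],[0.04,-0.18,0.276,0.131,0,0,0.6],[0.04,-0.14,0.297,0.131,0,0,0.6]],
  ],
)

```text
time_s: 11.85
position: [0.5002, -0.0148, 0.1347]
tool_rot: [[0.001, 0.993, 0.121], [-0.0, 0.121, -0.993], [-1.0, 0.001, 0.0]]
ft_force: [-0.2, -0.9, 0.0]
grip_width: 0.0682
```

Call:
drive_tool(
  targets=[
    [[0.04,-0.1,0.313,0.132,0,0,0.6],[0.04,-0.058,0.323,0.131,0,0,0.6],[0.04,-0.015,0.328,0.131,0,0,0.6],[0,0,0,0,0,0,0.6]],
  ],
)

```text
time_s: 12.25
position: [0.4913, -0.0639, 0.1285]
tool_rot: [[0.0, 0.964, -0.267], [-0.0, -0.267, -0.964], [-1.0, 0.0, 0.0]]
ft_force: [-0.2, 0.4, -0.2]
grip_width: 0.0685
```

```bash
python3 plan.py 5 .4913 -.0626 .007 -105.5 .4
python3 - <<'E'
from rig import *; from h import *
s=get_image("side");t=get_image("top");save(s,"s6.pkl");save(t,"t6.pkl");crop(s,280,230,80,60,5,"pics/a.png");crop(s,235,175,80,60,5,"pics/b.png")
cv2.imwrite("pics/r6.png",np.hstack([cv2.imread("pics/a.png"),cv2.imread("pics/b.png")]))
E
```

```text
t12.2 pos [ 0.4913 -0.0639  0.1285] jaw -105.51 down [ 4.e-04 -3.e-04 -1.e+00] F [-0.2  0.4 -0.2] M [ 0.01 -0.   -0.05] w 0.0685 q [-21.  23.  92.  -0.  65.  84.]
[[0.486, -0.002, -0.005, -0.0, 0.0, -0.0, 0.4], [0.486, -0.002, -0.005, -0.0, 0.0, -0.0, 0.4], [0.486, -0.002, -0.005, -0.0, 0.0, -0.0, 0.4], [0.486, -0.002, -0.005, -0.0, 0.0, -0.0, 0.4], [0.486, -0.002, -0.005, -0.0, 0.0, -0.0, 0.4]]
```

View pics/r6.png

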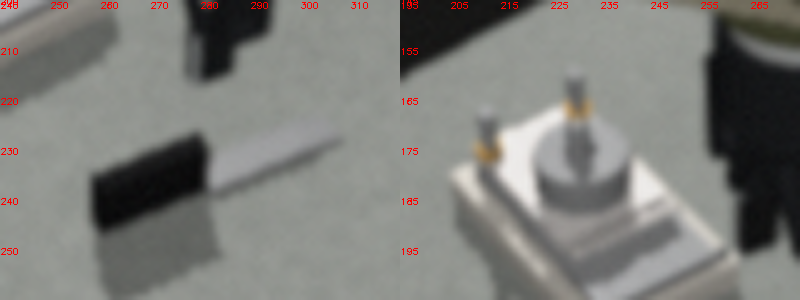

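The picture shows the ring seated flat around the post (px 229,172). The feeler hasn't moved (handle 268,232) and the gripper is above it. I'll go down.

Call:
drive_tool(
  targets=[
    [[0.5,0,-0.005,0,0,0,0.4],[0.5,0,-0.005,0,0,0,0.4],[0.5,0,-0.005,0,0,0,0.4],[0.5,0,-0.005,0,0,0,0.4],[0.4,0,-0.005,0,0,0,0.4]],
  ],
)

```text
time_s: 12.85
position: [0.4918, -0.0604, 0.0072]
tool_rot: [[-0.0, 0.966, -0.26], [0.0, -0.26, -0.966], [-1.0, -0.0, -0.0]]
ft_force: [1.3, -0.1, -0.2]
grip_width: 0.0597
```

Call:
drive_tool(
  targets=[
    [[0.02,0,0,0,0,0,0],[0,0,0,0,0,0,-0.3],[0,0,0,0,0,0,-0.6],[0,0,0,0,0,0,-1],[0,0,0,0,0,0,-1]],
  ],
  force=40,
)

```text
time_s: 13.35
position: [0.4924, -0.0614, 0.0083]
tool_rot: [[0.002, 0.965, -0.264], [-0.0, -0.264, -0.965], [-1.0, 0.002, -0.0]]
ft_force: [0.1, 1.3, 7.2]
grip_width: 0.0137
```

Call:
drive_tool(
  targets=[
    [[0,0,0,0,0,0,-1],[0,0,0,0,0,0,-1],[0,0,0,0,0,0,-1]],
  ],
  force=90,
)

```text
time_s: 13.65
position: [0.4925, -0.0615, 0.0084]
tool_rot: [[0.003, 0.965, -0.264], [-0.001, -0.264, -0.965], [-1.0, 0.003, -0.0]]
ft_force: [-1.5, 2.0, 9.2]
grip_width: 0.0125
```

Run:
```python
from rig import *; from h import *;from plan import show
show();s=get_image("side");t=get_image("top");save(s,"s7.pkl");save(t,"t7.pkl");crop(s,280,230,80,60,9,"pics/a.png");show()
```

```text
t13.7 pos [ 0.4925 -0.0615  0.0084] jaw -105.29 down [ 2.6e-03 -6.0e-04 -1.0e+00] F [-1.5  2.   9.2] M [ 0.33 -0.    0.06] w 0.0125 q [-21.  33. 100.   0.  47.  84.]
t13.8 pos [ 0.4924 -0.0615  0.0084] jaw -105.29 down [ 2.6e-03 -6.0e-04 -1.0e+00] F [-0.3  1.3  8.9] M [0.33 0.1  0.  ] w 0.0126 q [-21.  33. 100.   0.  47.  84.]
```

View pics/a.png

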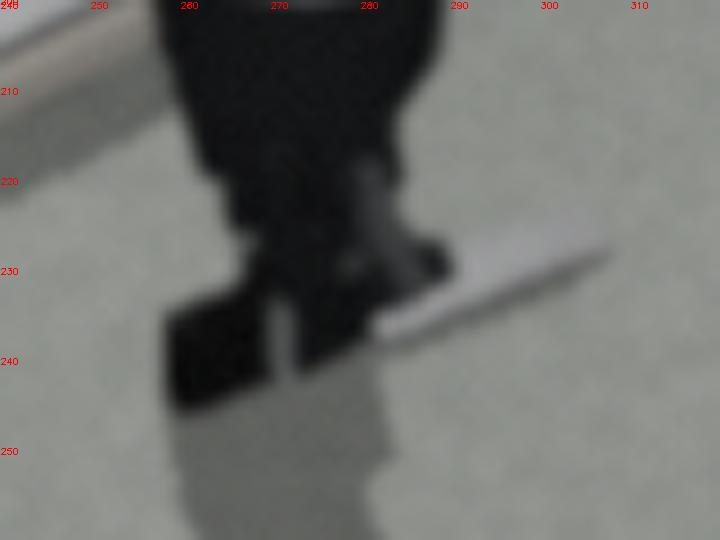

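Handle gripped (px 258–288, 235–240), blade flat. I'll lift and turn.

Call:
drive_tool(
  targets=[
    [[-0.2,0,0,0,0,0,-1],[-0.4,0,0,0,0,0,-1],[-0.6,0,0,0,0,0,-1],[-0.6,0,0,0,0,0,-1],[-0.2,0,0,0,0,0,-1]],
  ],
)

```text
time_s: 14.25
position: [0.4926, -0.0617, 0.1101]
tool_rot: [[0.005, 0.965, -0.264], [-0.002, -0.264, -0.965], [-1.0, 0.005, 0.0]]
ft_force: [-0.7, 1.0, -1.4]
grip_width: 0.0126
```

```bash
python3 plan.py 14 .505 -.038 .10 -7.7 -1
```

```text
t14.2 pos [ 0.4926 -0.0617  0.1101] jaw -105.30 down [ 0.0046 -0.0017 -1.    ] F [-0.7  1.  -1.4] M [0.02 0.06 0.01] w 0.0126 q [-21.  24.  94.   0.  62.  84.]
[[0.014, 0.008, -0.037, -0.122, 0.001, -0.005, -1.0], [0.014, 0.013, -0.036, -0.121, -0.0, 0.0, -1.0], [0.014, 0.017, -0.034, -0.122, -0.0, 0.0, -1.0], [0.014, 0.021, -0.032, -0.122, -0.0, 0.0, -1.0], [0.014, 0.025, -0.029, -0.121, -0.0, -0.0, -1.0]]
[[0.014, 0.028, -0.026, -0.122, -0.0, -0.0, -1.0], [0.014, 0.031, -0.022, -0.122, -0.0, -0.0, -1.0], [0.014, 0.033, -0.018, -0.121, -0.0, -0.0, -1.0], [0.014, 0.035, -0.014, -0.122, -0.0, -0.0, -1.0], [0.014, 0.037, -0.01, -0.122, -0.0, -0.0, -1.0]]
[[0.014, 0.038, -0.005, -0.121, -0.0, -0.0, -1.0], [0.014, 0.038, -0.001, -0.122, -0.0, -0.0, -1.0], [0.014, 0.038, 0.004, -0.122, -0.0, -0.0, -1.0], [0.014, 0.037, 0.009, -0.121, -0.0, -0.0, -1.0]]
```

Call:
drive_tool(
  targets=[
    [[0.01,0.008,-0.037,-0.122,0,-0.002,-1],[0.01,0.013,-0.036,-0.122,0,0,-1],[0.01,0.017,-0.034,-0.122,0,0,-1],[0.01,0.021,-0.032,-0.122,0,0,-1],[0.01,0.025,-0.03,-0.122,0,0,-1]],
  ],
)

```text
time_s: 14.75
position: [0.4958, -0.0528, 0.1041]
tool_rot: [[-0.003, 0.94, 0.341], [0.001, 0.341, -0.94], [-1.0, -0.003, -0.002]]
ft_force: [0.1, 0.1, -1.1]
grip_width: 0.0126
```

Call:
drive_tool(
  targets=[
    [[0.01,0.028,-0.026,-0.122,0,0,-1],[0.01,0.03,-0.022,-0.122,0,0,-1],[0.01,0.033,-0.018,-0.122,0,0,-1],[0.01,0.035,-0.014,-0.122,0,0,-1],[0.01,0.037,-0.01,-0.122,0,0,-1]],
  ],
)

```text
time_s: 15.25
position: [0.5001, -0.0444, 0.1016]
tool_rot: [[-0.003, 0.575, 0.818], [0.001, 0.818, -0.575], [-1.0, -0.001, -0.003]]
ft_force: [-0.2, -0.5, -1.3]
grip_width: 0.0122
```

Call:
drive_tool(
  targets=[
    [[0.01,0.038,-0.005,-0.122,0,0,-1],[0.01,0.038,0,-0.122,0,0,-1],[0.01,0.038,0.004,-0.122,0,0,-1],[0.01,0.037,0.009,-0.122,0,0,-1],[0,0,0,0,0,0,-1]],
  ],
)

```text
time_s: 15.75
position: [0.5037, -0.0376, 0.0996]
tool_rot: [[-0.003, 0.128, 0.992], [0.001, 0.992, -0.128], [-1.0, 0.0, -0.003]]
ft_force: [-0.1, -0.9, -0.0]
grip_width: 0.0123
```

```bash
python3 plan.py 5 .507 -.022 .06 -7.7 -1
python3 - <<'E'
from rig import *; from h import *
from plan import show
s=get_image("side");t=get_image("top");save(s,"s8.pkl");save(t,"t8.pkl")
P=show()["position"]; j=np.radians(82.3)
f=(P[0]-.0088*np.cos(j),P[1]-.0088*np.sin(j)); z=(P[2]-.0084)*1e3
F=[(T(*f,j,np.array(rect(-32,32,-7,7,36+z))/1e3),(0,0,255)),(T(*f,j,np.array(rect(32,112,-10,10,z))/1e3),(0,255,0))]
fx=(.5297,.1455,j)
F+=[(T(*fx,np.array(rect(-83,59,-38,38,30))/1e3),(255,0,0)),(T(*fx,np.array(rect(-88,72,-50,50,22))/1e3),(255,0,0)),(T(*fx,np.array(rect(-35,63,-35,35,40.5))/1e3),(255,255,0))]
crop(s,245,195,80,80,6,"pics/a.png",F);crop(t,235,192,80,60,8,"pics/b.png",F)
E
```

```text
t15.8 pos [ 0.5037 -0.0376  0.0996] jaw -7.38 down [-2.9e-03  8.0e-04 -1.0e+00] F [-0.1 -0.9 -0. ] M [-0.01  0.06 -0.07] w 0.0123 q [-18.  26.  93.  -0.  62. -10.]
[[0.158, 0.064, 0.005, 0.001, -0.003, -0.0, -1.0], [0.158, 0.064, 0.005, 0.001, 0.0, -0.0, -1.0], [0.158, 0.064, 0.005, 0.001, 0.0, -0.0, -1.0], [0.158, 0.064, 0.005, 0.002, 0.0, -0.0, -1.0], [0.158, 0.064, 0.005, 0.001, 0.0, -0.0, -1.0]]
t15.8 pos [ 0.5038 -0.0378  0.0998] jaw -7.63 down [-2.6e-03  7.0e-04 -1.0e+00] F [ 0.1 -0.2 -1. ] M [ 0.03 -0.03 -0.03] w 0.0129 q [-18.  26.  93.  -0.  62. -10.]
```

View pics/a.png

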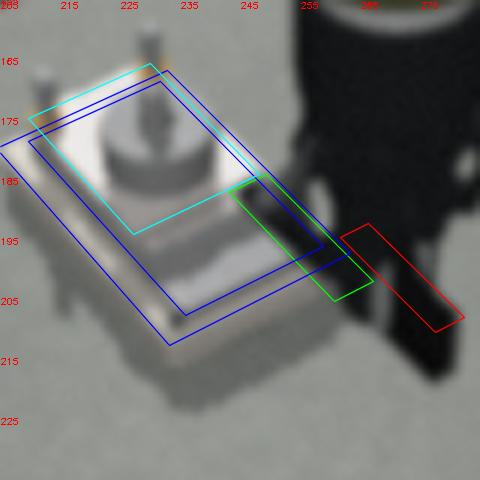

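View pics/b.png

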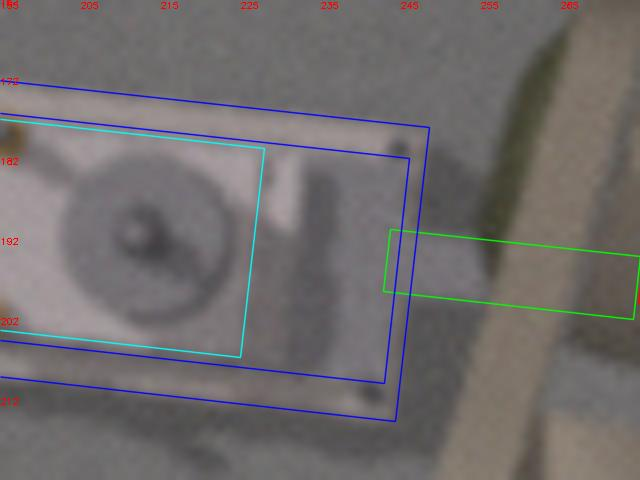

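```bash
python3 plan.py 5 .507 -.022 .046 -7.7 -1
```

```text
t15.8 pos [ 0.5038 -0.0378  0.0998] jaw -7.63 down [-2.6e-03  7.0e-04 -1.0e+00] F [ 0.1 -0.2 -1. ] M [ 0.03 -0.03 -0.03] w 0.0129 q [-18.  26.  93.  -0.  62. -10.]
[[0.215, 0.064, 0.005, 0.0, -0.003, -0.0, -1.0], [0.215, 0.064, 0.004, 0.001, 0.0, -0.0, -1.0], [0.215, 0.064, 0.004, -0.0, 0.0, -0.0, -1.0], [0.215, 0.064, 0.004, 0.0, 0.0, -0.0, -1.0], [0.215, 0.064, 0.004, 0.0, 0.0, -0.0, -1.0]]
```

Call:
drive_tool(
  targets=[
    [[0.2,0.064,0.005,0,-0.003,0,-1],[0.25,0.064,0.005,0,0,0,-1],[0.25,0.064,0.005,0,0,0,-1],[0.2,0.064,0.005,0,0,0,-1],[0.15,0.064,0.005,0,0,0,-1]],
  ],
)

```text
time_s: 16.35
position: [0.5071, -0.0218, 0.0464]
tool_rot: [[0.0, 0.131, 0.991], [0.0, 0.991, -0.131], [-1.0, 0.0, -0.0]]
ft_force: [0.5, -0.5, -1.1]
grip_width: 0.0127
```

```bash
cat > ov.py <<'E'
import sys
from rig import *; from h import *
from plan import show
n=sys.argv[1]
s=get_image("side");t=get_image("top");save(s,f"s{n}.pkl");save(t,f"t{n}.pkl")
P=show()["position"]; j=np.radians(82.3)
f=(P[0]-.0088*np.cos(j),P[1]-.0088*np.sin(j)); z=(P[2]-.0084)*1e3
v=np.array([np.cos(j),np.sin(j)]);d=P[:2]-[.5297,.1455]; print("tip fixture x %.1f mm lateral %.1f under z %.1f"%((d@v+.1032)*1e3,(d@[-v[1],v[0]])*1e3,z))
F=[(T(*f,j,np.array(rect(32,112,-10,10,z))/1e3),(0,255,0))]
fx=(.5297,.1455,j)
F+=[(T(*fx,np.array(rect(-83,59,-38,38,30))/1e3),(255,0,0))]
if len(sys.argv)>2:F=[]
crop(s,245,195,60,60,9,"pics/a.png",F);crop(t,235,192,60,60,9,"pics/b.png",F)
I=np.hstack([cv2.imread("pics/a.png"),cv2.imread("pics/b.png")]); cv2.imwrite(f"pics/ov{n}.png",cv2.resize(I,(800,400)))
E
python3 ov.py 9
```

```text
t16.4 pos [ 0.507  -0.0216  0.0465] jaw -7.45 down [-8.e-04  7.e-04 -1.e+00] F [ 0.1 -0.7 -0.7] M [-0.   -0.07  0.04] w 0.0123 q [-16.  30.  96.   0.  54.  -8.]
tip fixture x -65.4 mm lateral 0.1 under z 38.1
```

View pics/ov9.png

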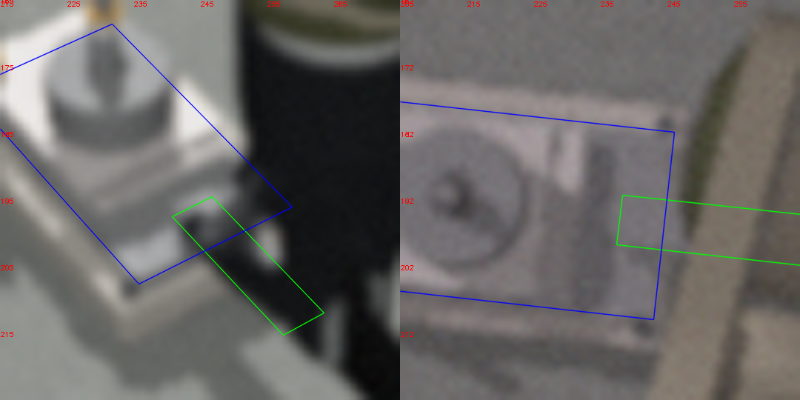

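Both views show the blade tip over the ledge, in line with the fixture. I'll lay it down under force watch.

Call:
drive_tool(
  targets=[
    [[0.05,0,0,0.002,0,0,-1],[0.05,0,0,0.002,0,0,-1],[0.03,0,0,0,0,0,-1],[0,0,0,0,0,0,-1]],
  ],
)

```text
time_s: 16.85
position: [0.5074, -0.0222, 0.041]
tool_rot: [[0.001, 0.134, 0.991], [0.0, 0.991, -0.134], [-1.0, 0.0, 0.001]]
ft_force: [0.3, -0.5, -1.2]
grip_width: 0.0122
```

Call:
drive_tool(
  targets=[
    [[0.02,0,0,0,0,0,-1],[0,0,0,0,0,0,-1]],
  ],
)

```text
time_s: 17.05
position: [0.5074, -0.0221, 0.04]
tool_rot: [[0.001, 0.134, 0.991], [0.0, 0.991, -0.134], [-1.0, 0.0, 0.001]]
ft_force: [-0.8, -0.5, -1.6]
grip_width: 0.0126
```

Call:
drive_tool(
  targets=[
    [[0.01,0,0,0,0,0,-1],[0,0,0,0,0,0,-1]],
  ],
)

```text
time_s: 17.25
position: [0.5074, -0.0221, 0.0395]
tool_rot: [[0.001, 0.134, 0.991], [0.0, 0.991, -0.134], [-1.0, 0.0, 0.001]]
ft_force: [0.0, 0.4, -0.6]
grip_width: 0.0126
```

Call:
drive_tool(
  targets=[
    [[0.01,0,0,0,0,0,-1],[0,0,0,0,0,0,-1]],
  ],
)

```text
time_s: 17.45
position: [0.5074, -0.0221, 0.039]
tool_rot: [[0.001, 0.134, 0.991], [0.0, 0.991, -0.134], [-1.0, 0.0, 0.001]]
ft_force: [0.1, 0.7, -0.6]
grip_width: 0.0124
```

Call:
drive_tool(
  targets=[
    [[0.01,0,0,0,0,0,-1],[0,0,0,0,0,0,-1]],
  ],
)

```text
time_s: 17.65
position: [0.5075, -0.0221, 0.0385]
tool_rot: [[0.001, 0.134, 0.991], [0.0, 0.991, -0.134], [-1.0, 0.0, 0.001]]
ft_force: [0.1, 0.3, -0.8]
grip_width: 0.0127
```

Call:
drive_tool(
  targets=[
    [[0.01,0,0,0,0,0,-1],[0,0,0,0,0,0,-1]],
  ],
)

```text
time_s: 17.85
position: [0.5075, -0.0222, 0.0382]
tool_rot: [[0.001, 0.134, 0.991], [0.0, 0.991, -0.134], [-1.0, 0.0, 0.001]]
ft_force: [-1.6, -1.5, 2.2]
grip_width: 0.0124
```

```bash
python3 -c "from plan import show;show()"
```

```text
t17.9 pos [ 0.5075 -0.0222  0.0382] jaw -7.68 down [ 0.0013  0.     -1.    ] F [-1.6 -1.5  2.2] M [0.09 0.16 0.06] w 0.0124 q [-16.  31.  96.   0.  53.  -8.]
```

Call:
drive_tool(
  targets=[
    [[0.006,0,0,0,0,0.0015,-1],[0,0.04,0,0,0,0,-1],[0,0.06,0,0,0,0,-1],[0,0.06,0,0,0,0,-1],[0,0.04,0,0,0,0,-1]],
  ],
)

```text
time_s: 18.35
position: [0.509, -0.012, 0.0379]
tool_rot: [[0.002, 0.133, 0.991], [0.001, 0.991, -0.133], [-1.0, 0.002, 0.002]]
ft_force: [-0.7, -3.7, 4.2]
grip_width: 0.0125
```

```bash
python3 -c "from plan import show;show()"
```

```text
t18.4 pos [ 0.509  -0.012   0.0379] jaw -7.67 down [ 0.0019  0.0014 -1.    ] F [-0.7 -3.7  4.2] M [-0.19 -0.02  0.02] w 0.0125 q [-15.  31.  96.   0.  53.  -7.]
```

Call:
drive_tool(
  targets=[
    [[0,0.05,0,0,0,0,-1],[0,0.05,0,0,0,0,-1],[0,0.05,0,0,0,0,-1],[0,0.05,0,0,0,0,-1]],
  ],
)

```text
time_s: 18.75
position: [0.5103, -0.0022, 0.038]
tool_rot: [[0.002, 0.134, 0.991], [0.001, 0.991, -0.134], [-1.0, 0.001, 0.002]]
ft_force: [-1.1, -3.6, 5.7]
grip_width: 0.0125
```

Call:
drive_tool(
  targets=[
    [[0,0.05,0,0,0,0,-1],[0,0.04,0,0,0,0,-1],[0,0.04,0,0,0,0,-1]],
  ],
)

```text
time_s: 19.05
position: [0.5112, 0.0042, 0.038]
tool_rot: [[0.002, 0.134, 0.991], [0.001, 0.991, -0.134], [-1.0, 0.001, 0.002]]
ft_force: [-0.9, -3.9, 6.1]
grip_width: 0.0123
```

```bash
python3 ov.py 10
```

```text
t19.1 pos [0.5113 0.0044 0.038 ] jaw -7.67 down [ 0.002   0.0015 -1.    ] F [-0.2 -1.9  5.7] M [ 0.04 -0.02  0.02] w 0.0125 q [-13.  31.  96.   0.  53.  -5.]
tip fixture x -39.1 mm lateral -0.6 under z 29.6
```

View pics/ov10.png

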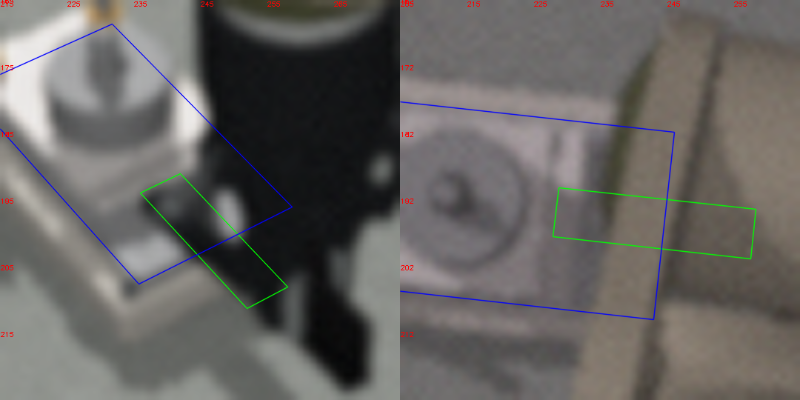

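Call:
drive_tool(
  targets=[
    [[0,0.04,0,0,0,0,-1],[0,0.04,0,0,0,0,-1]],
  ],
)

```text
time_s: 19.35
position: [0.5118, 0.0081, 0.0381]
tool_rot: [[0.002, 0.134, 0.991], [0.001, 0.991, -0.134], [-1.0, 0.001, 0.002]]
ft_force: [-1.2, -4.3, 6.8]
grip_width: 0.0126
```

Call:
drive_tool(
  targets=[
    [[0,0.04,0,0,0,0,-1],[0,0.04,0,0,0,0,-1]],
  ],
)

```text
time_s: 19.55
position: [0.5125, 0.0114, 0.0383]
tool_rot: [[0.002, 0.133, 0.991], [-0.0, 0.991, -0.133], [-1.0, -0.0, 0.002]]
ft_force: [-1.9, -11.6, 8.6]
grip_width: 0.0128
```

Call:
drive_tool(
  targets=[
    [[0,0.04,0,0,0,0,-1],[0,0.04,0,0,0,0,-1]],
  ],
)

```text
time_s: 19.75
position: [0.5131, 0.0143, 0.0384]
tool_rot: [[0.002, 0.133, 0.991], [-0.002, 0.991, -0.133], [-1.0, -0.002, 0.003]]
ft_force: [-2.5, -14.0, 7.7]
grip_width: 0.0121
```

Call:
drive_tool(
  targets=[
    [[0,0.04,0,0,0,0,-1],[0,0.04,0,0,0,0,-1]],
  ],
)

```text
time_s: 19.95
position: [0.5137, 0.0182, 0.0384]
tool_rot: [[0.003, 0.133, 0.991], [-0.002, 0.991, -0.133], [-1.0, -0.002, 0.003]]
ft_force: [-1.0, -14.8, 8.6]
grip_width: 0.0127
```

Call:
drive_tool(
  targets=[
    [[0,0.04,0,0,0,0,-1],[0,0.04,0,0,0,0,-1],[0,0.04,0,0,0,0,-1]],
  ],
)

```text
time_s: 20.25
position: [0.5145, 0.0242, 0.0384]
tool_rot: [[0.003, 0.133, 0.991], [-0.002, 0.991, -0.133], [-1.0, -0.002, 0.003]]
ft_force: [-1.6, -15.6, 7.5]
grip_width: 0.0129
```

Call:
drive_tool(
  targets=[
    [[0,0.04,0,0,0,0,-1],[0,0.04,0,0,0,0,-1]],
  ],
)

```text
time_s: 20.45
position: [0.515, 0.0282, 0.0384]
tool_rot: [[0.003, 0.133, 0.991], [-0.002, 0.991, -0.133], [-1.0, -0.002, 0.003]]
ft_force: [-1.5, -13.9, 8.2]
grip_width: 0.0126
```

```bash
python3 ov.py 11
```

```text
t20.6 pos [0.5151 0.0286 0.0384] jaw -7.64 down [ 0.0027 -0.0014 -1.    ] F [ -0.2 -11.9   8. ] M [-1.7   0.24 -0.03] w 0.0127 q [-10.  32.  95.  -0.  53.  -2.]
tip fixture x -14.6 mm lateral -1.2 under z 30.0
```

View pics/ov11.png

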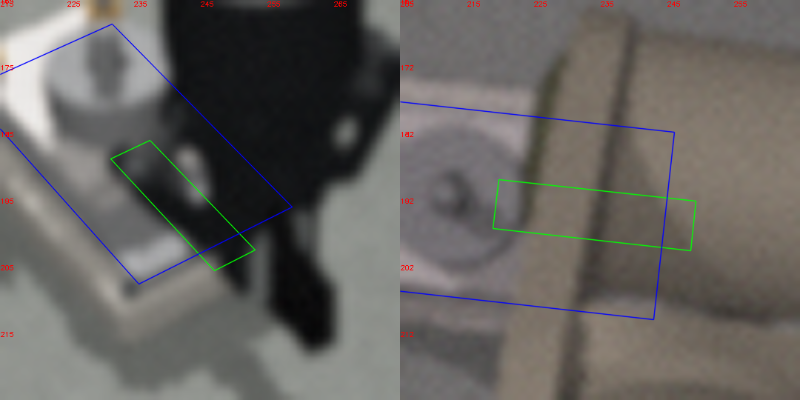

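Run:
```python
from h import *
a=load("s9.pkl")["image"];b=load("s11.pkl")["image"]
for n,(u,v,w,h) in dict(post=(224,158,14,16),ring=(219,170,18,22),pillar=(205,163,10,18)).items():
    A=cv2.cvtColor(a[v:v+h,u:u+w],6).astype(np.float32);B=cv2.cvtColor(b[v:v+h,u:u+w],6).astype(np.float32)
    print(n,cv2.phaseCorrelate(A,B,cv2.createHanningWindow((w,h),cv2.CV_32F)))
p=load("s9.pkl");print(proj(p,[[.53,.145,.0665],[.53,.145,.069]]))
```

```text
post ((0.467409343851239, -0.32936388633776836), 1.003598254919052)
ring ((0.18349429101159132, -0.33705687889457714), 0.9929684141167888)
pillar ((-0.2502459307030369, 0.029544252662258685), 0.9317055059803857)
[[230.45124358 174.84464543]
 [230.40080143 174.18422927]]
```

Call:
drive_tool(
  targets=[
    [[-0.004,0.04,0,0,0,0,-1],[0,0.04,0,0,0,0,-1],[0,0.04,0,0,0,0,-1]],
  ],
)

```text
time_s: 20.85
position: [0.5156, 0.0345, 0.0384]
tool_rot: [[0.002, 0.133, 0.991], [-0.001, 0.991, -0.133], [-1.0, -0.001, 0.002]]
ft_force: [-1.5, -12.0, 6.3]
grip_width: 0.0127
```

Call:
drive_tool(
  targets=[
    [[0,0.04,0,0,0,0,-1],[0,0.04,0,0,0,0,-1]],
  ],
)

```text
time_s: 21.05
position: [0.5161, 0.0385, 0.0384]
tool_rot: [[0.002, 0.133, 0.991], [-0.001, 0.991, -0.133], [-1.0, -0.001, 0.002]]
ft_force: [-1.9, -12.1, 7.4]
grip_width: 0.0125
```

```bash
python3 ov.py 12 x
```

```text
t21.1 pos [0.5161 0.0388 0.0384] jaw -7.65 down [ 2.e-03 -8.e-04 -1.e+00] F [ -1.3 -11.5   6.4] M [-1.47  0.25 -0.  ] w 0.0123 q [-9. 32. 95. -0. 53. -1.]
tip fixture x -4.4 mm lateral -0.8 under z 30.0
```

View pics/ov12.png

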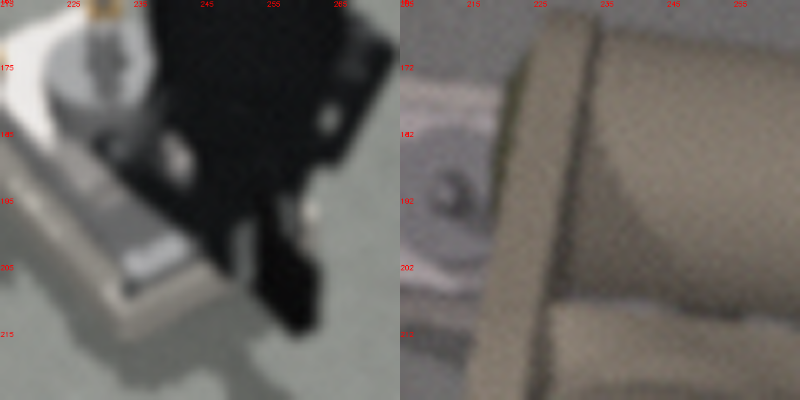

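Call:
drive_tool(
  targets=[
    [[0,0.03,0,0,0,0,-1],[0,0.03,0,0,0,0,-1],[0,0.02,0,0,0,0,-1],[0,0,0,0,0,0,-1],[0,0,0,0,0,0,-1]],
  ],
)

```text
time_s: 21.65
position: [0.5166, 0.0426, 0.0384]
tool_rot: [[0.002, 0.133, 0.991], [-0.001, 0.991, -0.133], [-1.0, -0.001, 0.002]]
ft_force: [-0.6, -10.6, 7.0]
grip_width: 0.0125
```

```bash
python3 ov.py 13
python3 - <<'E'
from h import *
a=load("s9.pkl")["image"];b=load("s13.pkl")["image"]
for n,(u,v,w,h) in dict(ring=(217,164,16,26),pillar=(205,163,10,18)).items():
    A=cv2.cvtColor(a[v:v+h,u:u+w],6).astype(np.float32);B=cv2.cvtColor(b[v:v+h,u:u+w],6).astype(np.float32)
    print(n,cv2.phaseCorrelate(A,B,cv2.createHanningWindow((w,h),cv2.CV_32F)))
E
```

```text
t21.8 pos [0.5166 0.0426 0.0384] jaw -7.65 down [ 1.9e-03 -9.0e-04 -1.0e+00] F [ -1.3 -11.    6.8] M [-1.61  0.32 -0.03] w 0.0124 q [-8. 32. 95. -0. 54. -1.]
tip fixture x -0.5 mm lateral -0.8 under z 30.0
ring ((0.09743990775553524, -0.22515803205128115), 0.8775498039192624)
pillar ((0.03166255040471988, 0.014083603780008502), 1.0387925611601936)
```

View pics/ov13.png

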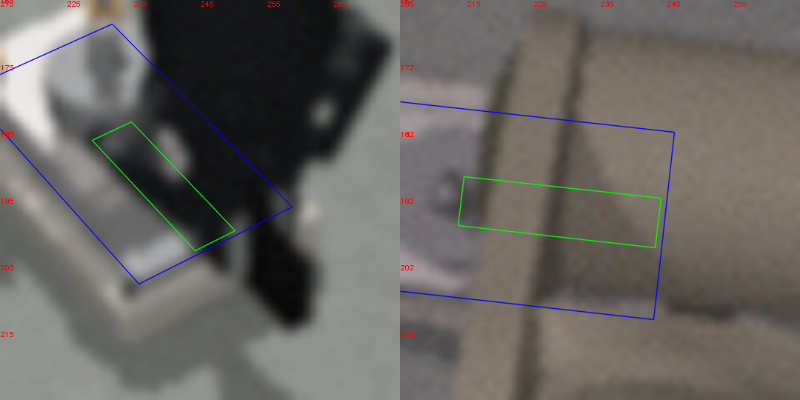

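Run:
```python
from h import *
from scipy.ndimage import shift
from scipy.optimize import minimize
g=lambda n:cv2.cvtColor(load(n)["image"],6).astype(float)
a=g("s9.pkl")
for n in("s8.pkl","s10.pkl","s11.pkl","s12.pkl","s13.pkl"):
  b=g(n)
  for nm,(u,v,w,h) in dict(ringbottom=(220,178,8,12),ringL=(217,168,10,22),post=(225,160,9,10),pillar=(205,163,9,14)).items():
    def f(d):
        B=shift(a[v-5:v+h+5,u-5:u+w+5],(d[1],d[0]),order=3)[5:-5,5:-5]; return ((B-b[v:v+h,u:u+w])**2).mean()
    r=minimize(f,[0,0],method="Nelder-Mead"); print(n,nm,r.x.round(2),round(r.fun,1),end=" | ")
  print()
I=np.hstack([cv2.resize(load(n)["image"][150:200,203:238,::-1],None,fx=10,fy=10,interpolation=2) for n in("s9.pkl","s13.pkl")]);cv2.imwrite("pics/cmp.png",I)
```

```text
s8.pkl ringbottom [0.04 0.05] 2.2 | s8.pkl ringL [0.02 0.03] 2.7 | s8.pkl post [ 0.01 -0.02] 2.8 | s8.pkl pillar [0.05 0.02] 2.5 | 
s10.pkl ringbottom [-0.   -0.02] 1.3 | s10.pkl ringL [ 0. -0.] 0.9 | s10.pkl post [ 0. -0.] 1.0 | s10.pkl pillar [-0.03 -0.01] 1.3 | 
s11.pkl ringbottom [-0.01 -0.61] 5.7 | s11.pkl ringL [-0.03 -0.57] 8.2 | s11.pkl post [-0.02 -0.35] 14.4 | s11.pkl pillar [ 0.   -0.13] 3.9 | 
s12.pkl ringbottom [ 0.08 -0.55] 21.1 | s12.pkl ringL [-0.02 -0.61] 20.0 | s12.pkl post [-0.01 -0.36] 18.6 | s12.pkl pillar [ 0.05 -0.1 ] 3.7 | 
s13.pkl ringbottom [ 0.1  -0.51] 32.7 | s13.pkl ringL [-0.02 -0.6 ] 19.8 | s13.pkl post [-0.01 -0.35] 19.4 | s13.pkl pillar [ 0.06 -0.11] 3.8 |
```

View pics/cmp.png

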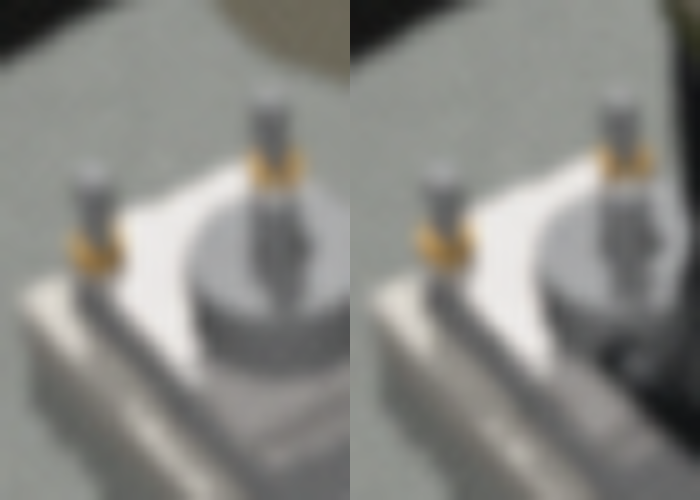

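The ring rose about 0.6 px, or roughly 2.3 mm (expected 0.66 px), while the pillars stayed still. The plate is riding on the blade, so I'll hand it in.

```bash
python3 -c "
from rig import *
print(close_job())"
```

```text
the job is handed in; nothing more can be done
None
```

The job is handed in at about 22 s of the 61 s allowed; no verdict came back.

- **Ring:** I lowered it over the post of the white fixture until it touched the plate. Contact came at the expected height, to within about 0.5 mm. I then let go, and the pictures show it lying flat on the plate around the post.
- **Feeler gauge:** I gripped it by the handle, laid the blade on the ledge and slid it straight in. The drag began at the expected place, with the tip about 2 mm inside the plate's front edge.

**Last checks:**
- The tip was about 0.5 mm short of the post axis, with a side offset of about 1 mm.
- Drag along the blade was about 11 N and the downward press about 7 N.
- The ring and plate rose about 0.6 px in the side camera, roughly 2.3 mm against the 2.5 mm expected.
- The gripper still held the handle.

**Checks that disagreed or were weak:**
- A first rough check of the rise gave only about 0.2–0.3 px, and the post patch gave 0.35 px. Both were less certain than the ring match, the first because the arm partly hid the view and the second because it includes the pillar behind, which did not move.
- Before the ring was lowered, the side view suggested it sat 2–3 mm higher in the gripper than assumed; the contact height did not bear that out.
- The top view was blocked by the arm at the end, so the tip position rests on the arm's measured pose and where the drag began.

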